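# Pack the panel-beating dollies and close the case

## Robot

A 6-joint arm with a two-finger parallel gripper is mounted at the origin on the work surface. World frame = base frame: x ahead of the robot, y to its left, z up, the work surface at z = 0. Lengths are in m, angles in degrees, forces in N, time in s.
With the tool pointing down it reaches from about 0.4 to 0.825 m from the base axis. Payload 7 kg.
Tool frame: the origin (TCP) lies on the centre line of the jaws, within the pads' length; the fingertips stand 17 mm ahead of it and the grasp point (between the pads) lies 2 mm behind it; y points along the fingers, z is the direction in which the jaws open and shut, and the axes are right-handed (so a half turn about y gives the same grasp; the last joint's range is limited). The gripper opens to 88 mm and grips with 3 to 60 N. Pads are 19 mm wide; open, the fingers measure 130 mm over their backs; the gripper's body (78 mm by 193 mm) begins 47 mm behind the grasp point.
Start: joints at [-57.577, 20.546, 0.682, 0, -70.136, -16.507], TCP at [0.185, -0.649, 0.244] pointing down, gripper open.
Joint ranges: [-176.03, 176.03], [-82.01, 121.73], [-58.28, 71.71], [-173.87, 95.51], [-174.79, -0.11], [-173.66, 173.66]. Speed limits (degrees/s): [136.94, 136.94, 172.46, 180, 180, 180].

## Interface

Orientations are given as [roll, pitch, yaw] about the fixed x, y, z axes, in that order (R = Rz(yaw) Ry(pitch) Rx(roll)).
In Python, from plant import r, capture, camera_info gives the robot as it stands. The module is installed in compiled form; this text tells all that it offers.
- The arm moves only by the tool apply_moves, never from a script. Its argument "deltas" is a list of rows, each an object of numbers: "tx", "ty", "tz": the shift along the tool's x, y, z in m; "turn": the turn about the tool's y in rad; "gripper": the finger opening in m, from 0 to 0.0876. A call has 1 to 5 rows; each row is the pose to reach, as a shift and turn from the pose commanded when the call began, along the tool's axes at that moment; what a row does not reach only later rows make up. A row lasts 1/10 s, in which the tool goes at most 50 mm and 8.59 degrees, less where a joint would pass 70% of its speed; a pose out of reach is approached as far as the arm can. A call with a gripper value outside its range is refused whole. The fingers move at their own pace and stop on an object; "newtons" is the grip in N (left out, the last holds). Time passes only in rows, so rows that repeat a pose let the fingers close. It gives the time, the measured TCP pose, the force and the opening at its end, in the units of the state.
- r.get_state(): the state, without advancing time (a new reading comes with each control period).
- capture(name): name is "scene" or "top" or "wrist"; returns (picture, depth): 480x640x3 uint8, red, green, blue; 480x640 float32, m along the optical axis (not along the pixel's ray), 0 where there is no reading.
- camera_info(name): a dict with "K" (3x3 intrinsics, pixels), "eye" and "orientation" of the camera in the world; the wrist camera has in their place "tool_from_camera" (4x4, takes a point from camera to tool coordinates, whose origin is the TCP and whose axes are the tool frame's). Camera axes: x right, y up, looking along -z (the intrinsics and any distortion apply to the point x, -y, -z); pixel columns grow to the right and rows downward; lengths in m; the calibration is good to about 2 mm. A picture is of the moment at which its call begins: read the wrist's pose just before it. camera_info takes no time and is no camera call.
- r.close_job(): hands the job in, once; it reports no verdict.
The state is a dict: "time_s": time; "joints": joint angles; "qd": joint speeds; "joint_torque": joint torques, N m; "tcp_pos": TCP position; "eef_rot": TCP orientation; "contact_force": force on the tool from outside, world axes, zero at the start; "moment": the same for the moment, N m; "gripper_width": finger opening in m.
Only numpy, scipy, OpenCV 4.12 (cv2) and the standard library are available. Lean on these libraries where they do the work, as an engineer would, in place of code of your own. Each camera call takes 0.05 s, during which the arm holds its last target.

## Task

Pack the open tool case: lay the D-shaped block dolly flat in its low-fenced bay, and lay the disc-headed dolly (now standing on its head) lengthwise in its two spring clips, pressing it down until it has snapped home and nothing stands above the rim. Only then close the lid fully. Set both dollies down rather than letting them fall, and leave the other things on the bench where they are.

Things in the scene. Friction and masses are not known exactly. Their poses are not given: they have to be found in the camera images.
- case: Grey steel tool case fixed to the bench, 212 mm long (its x), 198 mm wide (its y), 58 mm high to the rim, walls and floor 4 mm thick, open on top. Origin: centre of its underside, z up. The lid is hinged along its -y side. A small steel die (40 mm across, 20 mm high) is fixed inside at x -68, y -55 mm.
- cradle (a point): Point on the seat's axis for the disc dolly, midway between its two clips, 30 mm above the case's underside (28 below the rim); axes as the case's. The seat runs along x; clear inside +-102 mm in x, so the head may lie at either end; 45 mm from this axis to the nearest fixed thing on either side in y. Pressed home, the shaft rests on saddles with its axis at this height.
- clip_near (a point): One of the two spring clips of the disc dolly's seat: point on the seat's axis, 40 mm towards -x in the case's x from the cradle point. The clip is 12 mm long: two white sprung rollers 10 mm across, axes 14.8 mm either side of and 9 mm above this point. A dolly merely laid on both clips rests about 17 mm too high.
- clip_far (a point): One of the two spring clips of the disc dolly's seat: point on the seat's axis, 40 mm towards +x in the case's x from the cradle point. The clip is 12 mm long: two white sprung rollers 10 mm across, axes 14.8 mm either side of and 9 mm above this point. It takes about 6 to 14 N on the shaft midway between the clips to snap the dolly in.
- bay (a point): Centre of the floor of the block dolly's bay; axes as the case's. The bay is 102 mm (x) by 58 mm (y) between fences 12 mm high and 4 mm thick; the case's rim is 54 mm above this point. Either way round will do.
- lid_hinge (a point): Point on the lid's hinge axis, mid-length, 58.5 mm above the case's underside; turns with the lid: x along the hinge, y from the hinge to the free edge, z out of the lid's outer face (up when shut).
- lid_edge (a point): Middle of the lid's free edge, 198 mm from the hinge, in the middle of the 6 mm thickness.
- lid (a joint): Lid angle in rad: 0 shut on the rim, about 1.57 upright, up to 2.4 leaning back beyond upright. Stiff hinge: the lid stays where it is left and needs 1 to 6 N pushed on its outer face near the free edge.
- disc_dolly: Bare metal dolly (cored) standing on its disc head: head 50 mm across and 24 mm thick, then a plain round shaft 24 mm across, 150 mm long in all, about 0.45 kg. Origin: centre of the head's flat face; z along the shaft from head to tail (up at the start).
- disc_dolly_mid (a point): Point on the disc dolly's axis 85 mm from the head's face; belongs over the cradle point. Axes as the dolly's.
- block_dolly: Bare metal D-shaped block (cored) lying flat: 90 mm long (x from -45, square end, to +45, rounded end), 46 mm wide (y), 40 mm high, about 0.6 kg. Origin: centre of its underside, z up.
- rivet_tin: Bystander: closed aluminium tin, 68 mm across, 60 mm high. Origin under its centre.
- mallet: Bystander: mallet with white nylon faces (head 110 mm) and dark wooden handle 220 mm, lying. Origin on the bench under its head.
- weight_disc: Bystander: dark steel disc 100 mm across, 20 mm high. Origin under its centre.
- coupling: Bystander: brass pipe coupling 60 mm long, 25 mm high, lying. Origin under its middle.
- screwdriver: Bystander: wooden-handled screwdriver 200 mm long, lying. Origin under it.

How it is judged:
By the outcome, as a careful person would: the job done as asked, in the order asked, and still so for the second after the job is handed in, with the robot touching nothing.
It also fails if it takes over 72 s, if anything falls off the work surface, if the arm or the gripper's body presses on something with over 40 N, if the wrist force passes 120 N, or if a joint passes its speed limit or range.

## Working session

There is one attempt and no reset: what is moved stays moved. The work goes in short steps, Python scripts to look and compute and a tool call to move; the robot and the scene stay as the last step left them, time stands still between calls to the robot, and variables do not carry over. Pictures are saved under pics/ and viewed, and the job is handed in when it is done.

Besides the shell and the picture viewer there is one more tool, called after "Call:" by a JSON object that holds its "op" and its "data", one argument or row to a line. apply_moves: Moves the arm, as the interface text tells. Its arguments: {"type":"object","properties":{"deltas":{"type":"array","items":{"type":"object","properties":{"tx":{"type":"number"},"ty":{"type":"number"},"tz":{"type":"number"},"turn":{"type":"number"},"gripper":{"type":"number"}}}},"newtons":{"type":"number"}},"required":["deltas"]}

```bash
mkdir -p pics; cat > h.py <<'E'
import numpy as np, cv2
from scipy.spatial.transform import Rotation as R
from plant import r, capture, camera_info
def save(n,im): cv2.imwrite(f'pics/{n}.png',cv2.cvtColor(im,cv2.COLOR_RGB2BGR))
E
python3 - <<'E'
from h import *
print(r.get_state())
for n in ['scene','top','wrist']:
    p,d=capture(n); save(n+'0',p); np.save(f'pics/{n}0d.npy',d); i=camera_info(n); print(n,i)
E
```

```text
{'time_s': 0.0, 'joints': array([-5.75774090e+01,  2.05903297e+01,  6.33993883e-01, -2.17928298e-02,
       -7.01382654e+01, -1.65068848e+01]), 'qd': array([ 0.00592752,  0.03741896, -0.01602567,  0.06105635,  0.00352089,
        0.03846806]), 'joint_torque': array([-7.63051848e-04, -5.82726753e+01,  2.93056512e+01,  6.99719444e+00,
        6.95014576e-03, -1.33099084e-04]), 'tcp_pos': array([ 0.18494948, -0.64866826,  0.24263158]), 'eef_rot': array([-8.99034762e+01,  7.23947544e-03,  1.59082912e+01]), 'contact_force': array([0.33120584, 0.22137407, 0.54278715]), 'moment': array([-0.00351489, -0.03469019, -0.03261673]), 'gripper_width': 0.08792886938781228}
scene {'K': array([[456.79986906,   0.        , 322.69441505],
       [  0.        , 456.79986906, 242.64398461],
       [  0.        ,   0.        ,   1.        ]]), 'eye': array([1.08523251, 0.05694155, 0.88881504]), 'orientation': array([32.85744355, -0.18843411, 84.72303351])}
top {'K': array([[576.99050688,   0.        , 316.2945546 ],
       [  0.        , 576.99050688, 243.09065148],
       [  0.        ,   0.        ,   1.        ]]), 'eye': array([0.48847306, 0.12032839, 0.98260189]), 'orientation': array([ 4.41076756e+00,  7.85626914e-02, -9.16797396e+01])}
wrist {'K': array([[422.40912968,   0.        , 314.49444601],
       [  0.        , 422.40912968, 231.15029041],
       [  0.        ,   0.        ,   1.        ]]), 'tool_from_camera': array([[ 4.43366137e-04, -9.55638463e-01, -2.94541900e-01,
        -8.00772233e-02],
       [-2.83654344e-04,  2.94541797e-01, -9.55638556e-01,
        -1.41573489e-01],
       [ 9.99999861e-01,  5.07245865e-04, -1.40481143e-04,
         9.91117862e-04],
       [ 0.00000000e+00,  0.00000000e+00,  0.00000000e+00,
         1.00000000e+00]])}
```

View pics/scene0.png

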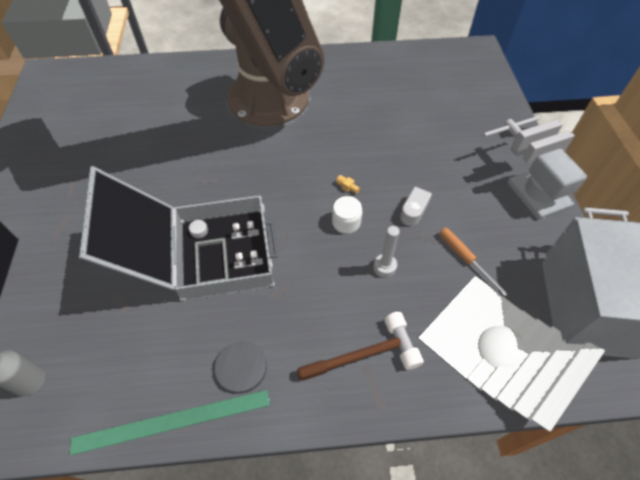

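View pics/top0.png

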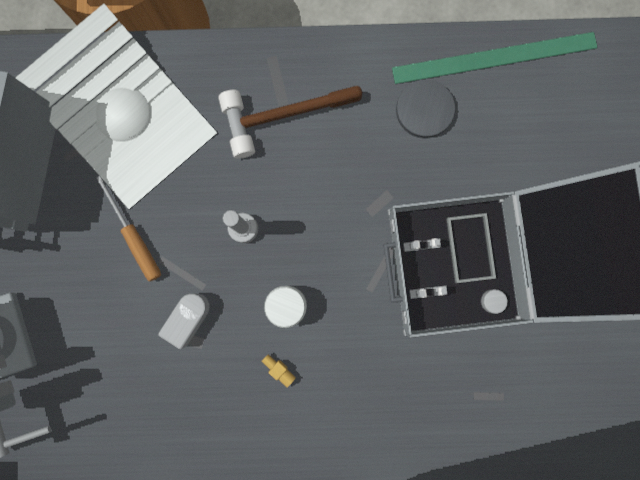

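View pics/wrist0.png

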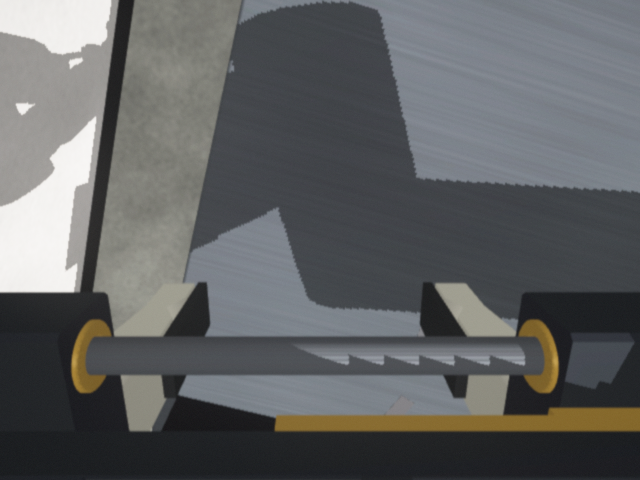

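The robot sits at the top of the scene view. In the top view, up is world +x and right is -y. The case is at about (460,265), with its clips at (422,244) and (428,292), the bay at (472,248) and the lid leaning open to the right. The block is at (185,320), the disc dolly at (240,225) and the tin at (285,305).

```bash
cat >> h.py <<'E'
def cam(n,st=None):
    i=camera_info(n); K=i['K']
    if 'eye' in i:
        T=np.eye(4); T[:3,:3]=R.from_euler('xyz',i['orientation'],degrees=True).as_matrix(); T[:3,3]=i['eye']
    else:
        W=np.eye(4); W[:3,:3]=R.from_euler('xyz',st['eef_rot'],degrees=True).as_matrix(); W[:3,3]=st['tcp_pos']
        T=W@i['tool_from_camera']
    return K,T,i
def cloud(d,K,T):
    v,u=np.mgrid[:d.shape[0],:d.shape[1]]
    P=np.stack([(u-K[0,2])/K[0,0]*d,-(v-K[1,2])/K[1,1]*d,-d],-1)
    P=P@T[:3,:3].T+T[:3,3]; P[d==0]=np.nan; return P
def plane(px,z,K,T):
    px=np.atleast_2d(px).astype(float)
    D=np.stack([(px[:,0]-K[0,2])/K[0,0],-(px[:,1]-K[1,2])/K[1,1],-np.ones(len(px))],-1)@T[:3,:3].T
    s=(z-T[2,3])/D[:,2]; return T[:3,3]+D*s[:,None]
E
python3 - <<'E'
from h import *
d=np.load('pics/top0d.npy');K,T,i=cam('top'); print([k for k in i])
P=cloud(d,K,T)
for n,(u,v) in dict(table=(340,350),table2=(340,100),tin=(285,305),block=(178,325),discT=(231,218),hd=(247,236),rimL=(402,265),rimT=(450,203),floor=(440,320),die=(494,300),bay=(470,245),lid1=(560,250),lid2=(630,250),mal=(231,101)).items(): print(n,P[v,u].round(4))
Z=P[...,2]; np.save('pics/Ptop.npy',P)
im=np.clip((Z+0.02)/0.3*255,0,255); im[np.isnan(im)]=0
c=cv2.applyColorMap(im.astype(np.uint8),cv2.COLORMAP_JET); cv2.imwrite('pics/z.png',c)
rgb=cv2.imread('pics/top0.png'); 
cv2.imwrite('pics/case.png',cv2.resize(rgb[180:350,380:640],None,fx=3,fy=3,interpolation=cv2.INTER_CUBIC))
cv2.imwrite('pics/obj.png',cv2.resize(rgb[200:360,150:320],None,fx=3.5,fy=3.5,interpolation=cv2.INTER_CUBIC))
E
```

```text
['K', 'eye', 'orientation']
table [0.3829 0.0849 0.0024]
table2 [0.8024 0.0725 0.0315]
tin [0.4624 0.1721 0.0602]
block [0.4348 0.347  0.0421]
discT [0.5928 0.2423 0.1505]
hd [0.5776 0.2346 0.0244]
rimL [ 0.5206 -0.0167  0.0585]
rimT [ 0.6215 -0.1035  0.036 ]
floor [ 0.4282 -0.0844  0.0062]
die [ 0.4595 -0.1709  0.0256]
bay [ 0.5529 -0.1412  0.0057]
lid1 [ 0.5343 -0.2477  0.1133]
lid2 [ 0.5271 -0.3081  0.1961]
mal [0.8037 0.2551 0.039 ]
```

View pics/case.png

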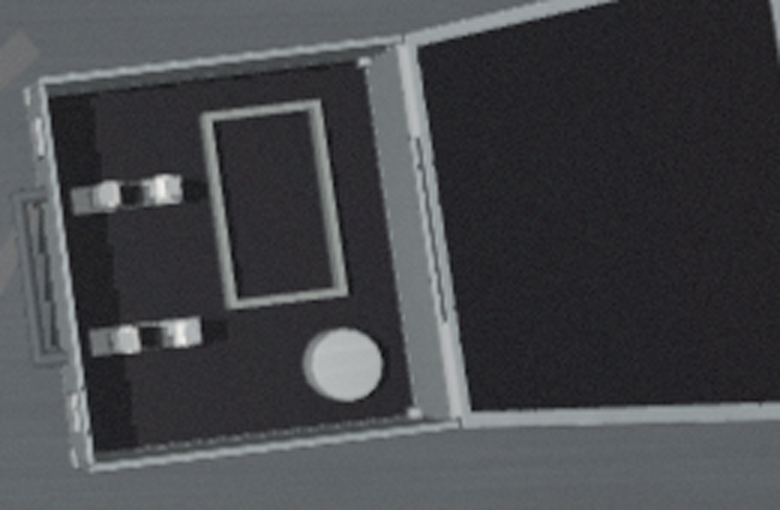

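View pics/obj.png

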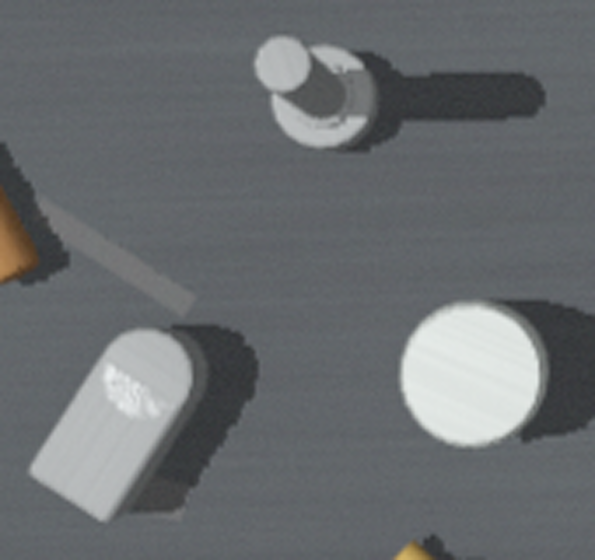

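View pics/z.png

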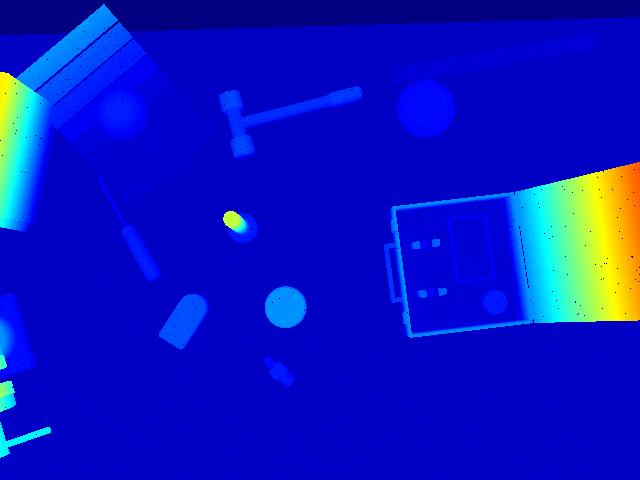

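The depth is consistent to about 2 mm, and the lid leans back at about 126°. Next I'll measure the poses.

```bash
python3 - <<'E'
from h import *
P=np.load('pics/Ptop.npy');d=np.load('pics/top0d.npy');K,T,i=cam('top')
def blob(zlo,zhi,u0,u1,v0,v1):
    m=((P[...,2]>zlo)&(P[...,2]<zhi)).astype(np.uint8); q=np.zeros_like(m); q[v0:v1,u0:u1]=m[v0:v1,u0:u1]
    n,l,s,c=cv2.connectedComponentsWithStats(q); k=1+np.argmax(s[1:,4]); return l==k
# block
m=blob(.034,.05,150,215,285,355); X=P[m][:,:2].astype(np.float32)
rc=cv2.minAreaRect(X*1000); print('block',rc, cv2.boxPoints(rc).round(1).tolist(), 'mean',X.mean(0))
# disc top
m=blob(.14,.165,215,250,205,235); print('discT',P[m].mean(0),m.sum(), cv2.minEnclosingCircle((P[m][:,:2]*1000).astype(np.float32)))
m=blob(.017,.032,220,265,210,250); print('head',cv2.minEnclosingCircle((P[m][:,:2]*1000).astype(np.float32)))
# rim
m=((P[...,2]>.05)&(P[...,2]<.066)); q=np.zeros_like(m); q[190:345,385:512]=m[190:345,385:512]
X=P[q][:,:2]*1000; print('rim',len(X)); rc=cv2.minAreaRect(X.astype(np.float32)); print(rc,cv2.boxPoints(rc).round(1).tolist())
# bay fence z 12-20
m=blob(.011,.024,440,500,208,290); rc=cv2.minAreaRect((P[m][:,:2]*1000).astype(np.float32)); print('fence',rc,P[m][:,2].mean())
m=blob(.017,.032,480,510,288,316); print('die',cv2.minEnclosingCircle((P[m][:,:2]*1000).astype(np.float32)))
for n,b in dict(far=(404,444,234,254),near=(410,450,283,302)).items():
    m=blob(.030,.055,*b); 
    q=np.zeros_like(m); q[b[2]:b[3],b[0]:b[1]]=((P[...,2]>.03)&(P[...,2]<.055))[b[2]:b[3],b[0]:b[1]]
    X=P[q]; print(n,cv2.minAreaRect((X[:,:2]*1000).astype(np.float32)),X.mean(0))
E
```

```text
block ((443.7361755371094, 338.1600646972656), (46.75332260131836, 89.89692687988281), 55.99491500854492) [[393.3999938964844, 343.8999938964844], [467.8999938964844, 293.6000061035156], [494.1000061035156, 332.3999938964844], [419.5, 382.70001220703125]] mean [0.44198617 0.338567  ]
discT [0.59185161 0.24231586 0.1500642 ] 219 ((592.2395629882812, 242.86990356445312), 11.889863967895508)
head ((592.169677734375, 242.71226501464844), 24.812999725341797)
rim 1134
((519.5782470703125, -109.19947052001953), (212.79147338867188, 197.902099609375), 4.87524938583374) [[405.20001220703125, -19.600000381469727], [422.0, -216.8000030517578], [634.0, -198.8000030517578], [617.2000122070312, -1.600000023841858]]
fence ((546.6716918945312, -141.29229736328125), (111.74850463867188, 68.90245056152344), 5.063277721405029) 0.01629437873577813
die ((457.6507263183594, -173.1741485595703), 20.375940322875977)
far ((555.0418090820312, -59.2861328125), (11.96182918548584, 43.76804733276367), 4.802399635314941) [ 0.55476311 -0.05883127  0.04397158]
near ((475.33941650390625, -66.83877563476562), (11.828780174255371, 44.09040451049805), 4.6075119972229) [ 0.47550687 -0.06537434  0.04394953]
```

```bash
cat > go.py <<'E'
import sys
from h import *
s=r.get_state(); p=s['tcp_pos']; yaw=s['eef_rot'][2]
if len(sys.argv)>1:
    x,y,z,Y=map(float,sys.argv[1:5]); a=np.radians(yaw); dx,dy=x-p[0],y-p[1]
    print('tx %.4f ty %.4f tz %.4f turn %.4f'%(dx*np.cos(a)+dy*np.sin(a),p[2]-z,-dx*np.sin(a)+dy*np.cos(a),-np.radians((Y-yaw+180)%360-180)))
print(round(s['time_s'],2),p.round(4),s['eef_rot'].round(2),'F',s['contact_force'].round(1),'w',round(s['gripper_width'],4),'j',s['joints'].round(1))
E
python3 go.py .4 -.52 .32 60
```

```text
tx 0.2421 ty -0.0772 tz 0.0649 turn -0.7695
0.15 [ 0.185  -0.6488  0.2428] [-8.993e+01  1.000e-02  1.591e+01] F [-0.3  0.4  0.9] w 0.0877 j [-57.6  20.6   0.6  -0.  -70.1 -16.5]
```

Call:
{"op": "apply_moves", "data": {
  "deltas": [
    {"tx": 0.03, "ty": -0.04, "tz": 0.01, "turn": -0.14},
    {"tx": 0.08, "ty": -0.06, "tz": 0.02, "turn": -0.28},
    {"tx": 0.13, "ty": -0.077, "tz": 0.035, "turn": -0.42},
    {"tx": 0.18, "ty": -0.077, "tz": 0.05, "turn": -0.56},
    {"tx": 0.23, "ty": -0.077, "tz": 0.065, "turn": -0.7}
  ]
}}

```text
invalid input at $.deltas[0]: expected keys tx, ty, tz, turn, gripper
```

```bash
python3 go.py .53 -.28 .32 97
```

```text
tx 0.4329 ty -0.0772 tz 0.2601 turn -1.4153
0.15 [ 0.185  -0.6488  0.2428] [-8.993e+01  1.000e-02  1.591e+01] F [-0.3  0.4  0.9] w 0.0877 j [-57.6  20.6   0.6  -0.  -70.1 -16.5]
```

Call:
{"op": "apply_moves", "data": {
  "deltas": [
    {"tx": 0.03, "ty": -0.04, "tz": 0.01, "turn": -0.14, "gripper": 0.0876},
    {"tx": 0.08, "ty": -0.06, "tz": 0.02, "turn": -0.28, "gripper": 0.0876},
    {"tx": 0.13, "ty": -0.077, "tz": 0.035, "turn": -0.42, "gripper": 0.0876},
    {"tx": 0.18, "ty": -0.077, "tz": 0.05, "turn": -0.56, "gripper": 0.0876},
    {"tx": 0.23, "ty": -0.077, "tz": 0.065, "turn": -0.7, "gripper": 0.0876}
  ]
}}

```text
time_s: 0.65
tcp_pos: [0.3777, -0.5303, 0.3213]
eef_rot: [-90.1, 0.0, 56.3]
contact_force: [0.2, 0.2, -0.7]
gripper_width: 0.0881
```

```bash
python3 go.py .53 -.30 .32 97
```

```text
tx 0.2760 ty 0.0013 tz 0.0009 turn -0.7098
0.65 [ 0.3777 -0.5303  0.3213] [-9.008e+01  1.000e-02  5.633e+01] F [ 0.2  0.2 -0.7] w 0.0881 j [-37.4  16.2   4.5   0.  -78.2   3.7]
```

Call:
{"op": "apply_moves", "data": {
  "deltas": [
    {"tx": 0.05, "ty": 0, "tz": 0, "turn": -0.14, "gripper": 0.0876},
    {"tx": 0.1, "ty": 0, "tz": 0, "turn": -0.28, "gripper": 0.0876},
    {"tx": 0.15, "ty": 0, "tz": 0, "turn": -0.42, "gripper": 0.0876},
    {"tx": 0.2, "ty": 0, "tz": 0, "turn": -0.56, "gripper": 0.0876},
    {"tx": 0.25, "ty": 0, "tz": 0, "turn": -0.7, "gripper": 0.0876}
  ]
}}

```text
time_s: 1.15
tcp_pos: [0.5167, -0.3221, 0.3204]
eef_rot: [-90.0, -0.0, 96.5]
contact_force: [0.8, -0.7, 0.6]
gripper_width: 0.0877
```

```bash
python3 go.py .53 .1 .32 146
```

```text
tx 0.4179 ty 0.0004 tz -0.0607 turn -0.8646
1.15 [ 0.5167 -0.3221  0.3204] [-90.    -0.    96.46] F [ 0.8 -0.7  0.6] w 0.0877 j [-13.6  12.1  -1.   -0.  -76.8  20. ]
```

Call:
{"op": "apply_moves", "data": {
  "deltas": [
    {"tx": 0.05, "ty": 0, "tz": 0, "turn": -0.14, "gripper": 0.0876},
    {"tx": 0.1, "ty": 0, "tz": 0, "turn": -0.28, "gripper": 0.0876},
    {"tx": 0.14, "ty": 0, "tz": 0, "turn": -0.42, "gripper": 0.0876},
    {"tx": 0.14, "ty": 0, "tz": 0, "turn": -0.42, "gripper": 0.0876}
  ]
}}

```text
time_s: 1.55
tcp_pos: [0.5006, -0.181, 0.3209]
eef_rot: [-90.1, -0.0, 120.7]
contact_force: [0.7, -0.8, 0.6]
gripper_width: 0.0879
```

```bash
python3 - <<'E'
from h import *
s=r.get_state(); p,d=capture('wrist'); save('w1',p); np.savez('pics/w1.npz',d=d,pos=s['tcp_pos'],rot=s['eef_rot'])
K,T,i=cam('wrist',s); P=cloud(d,K,T); np.save('pics/Pw1.npy',P)
E
python3 go.py .53 .13 .32 146
```

```text
tx 0.2549 ty 0.0009 tz -0.1835 turn -0.4462
1.6 [ 0.5009 -0.1827  0.3209] [-9.0050e+01  2.0000e-02  1.2044e+02] F [ 0.1 -1.6 -0. ] w 0.0874 j [  1.    4.6  -9.9  -0.  -75.4  29.4]
```

View pics/w1.png

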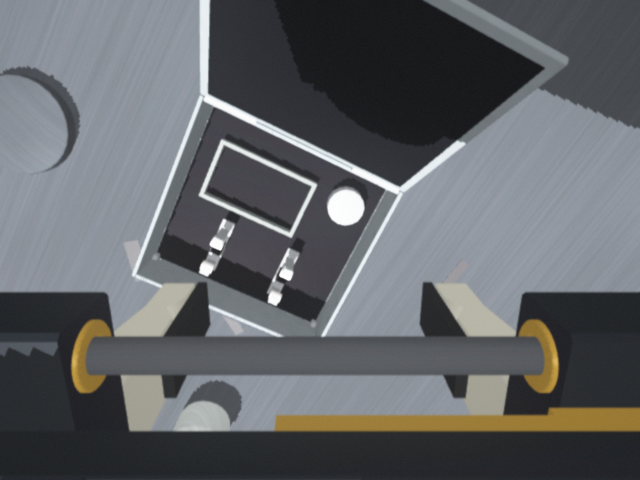

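The wrist view shows the case upright in the frame: the bay at (258,188), the die at (346,206), and clips near (215,250) and (285,275).

```bash
python3 - <<'E'
from h import *
P=np.load('pics/Pw1.npy')
def sel(zlo,zhi,u0,u1,v0,v1):
    m=((P[...,2]>zlo)&(P[...,2]<zhi)); q=np.zeros_like(m); q[v0:v1,u0:u1]=m[v0:v1,u0:u1]; return P[q]
f=lambda X:cv2.minAreaRect((X[:,:2]*1000).astype(np.float32))
print('table',P[230,100],P[150,500])
print('fence',f(sel(.011,.024,190,325,130,245)))
print('die',cv2.minEnclosingCircle((sel(.019,.03,322,370,182,230)[:,:2]*1000).astype(np.float32)))
print('far',f(sel(.03,.055,195,240,212,278)));print('near',f(sel(.03,.055,262,303,242,306)))
for (u,v) in [(203,97),(402,192),(138,275),(210,60),(480,60)]: print(u,v,P[v,u])
X=sel(.08,.2,225,520,0,170); A=np.c_[X[:,:2],np.ones(len(X))]; c=np.linalg.lstsq(A,X[:,2],rcond=None)[0]; print('lid plane',c,np.degrees(np.arctan(np.hypot(c[0],c[1]))), np.degrees(np.arctan2(c[0],-c[1])))
E
```

```text
table [ 6.80886709e-01 -1.20054012e-03 -6.39832507e-04] [ 0.3428716  -0.30724655 -0.00050383]
fence ((556.89013671875, -117.54898071289062), (132.4433135986328, 106.6741714477539), 5.113436222076416)
die ((449.48223876953125, -170.4236297607422), 27.941930770874023)
far ((555.4425048828125, -57.90326690673828), (12.008916854858398, 44.7041130065918), 5.088238716125488)
near ((475.84326171875, -65.0134048461914), (11.972248077392578, 44.19736862182617), 5.319971084594727)
203 97 [ 0.6306649  -0.19953513  0.05781426]
402 192 [ 0.40848853 -0.21493346  0.00116845]
138 275 [ 0.61071848 -0.00685105  0.05769505]
210 60 [ 0.62765337 -0.2331164   0.10536873]
480 60 [ 0.47068745 -0.3166065   0.20109808]
lid plane [ 0.12626642 -1.39191537 -0.29803372] 54.416409266870005 5.183351080292494
```

Call:
{"op": "apply_moves", "data": {
  "deltas": [
    {"tx": 0.04, "ty": 0, "tz": -0.03, "turn": -0.09, "gripper": 0.0876},
    {"tx": 0.08, "ty": 0, "tz": -0.06, "turn": -0.18, "gripper": 0.0876},
    {"tx": 0.12, "ty": 0, "tz": -0.09, "turn": -0.27, "gripper": 0.0876},
    {"tx": 0.16, "ty": 0, "tz": -0.12, "turn": -0.36, "gripper": 0.0876},
    {"tx": 0.2, "ty": 0, "tz": -0.14, "turn": -0.44, "gripper": 0.0876}
  ]
}}

```text
time_s: 2.1
tcp_pos: [0.5221, 0.0598, 0.32]
eef_rot: [-90.0, -0.0, 145.5]
contact_force: [1.6, 0.0, -0.2]
gripper_width: 0.0878
```

```bash
python3 go.py .444 .338 .18 146
```

```text
tx 0.2220 ty 0.1400 tz -0.1849 turn -0.0092
2.1 [0.5221 0.0598 0.32  ] [-8.9970e+01 -1.0000e-02  1.4548e+02] F [ 1.6  0.  -0.2] w 0.0878 j [ 27.9   3.9 -10.8   0.  -75.3  27.5]
```

Call:
{"op": "apply_moves", "data": {
  "deltas": [
    {"tx": 0.038, "ty": 0, "tz": -0.031, "turn": 0, "gripper": 0.0876},
    {"tx": 0.076, "ty": 0, "tz": -0.062, "turn": 0, "gripper": 0.0876},
    {"tx": 0.114, "ty": 0.01, "tz": -0.094, "turn": 0, "gripper": 0.0876},
    {"tx": 0.15, "ty": 0.03, "tz": -0.125, "turn": 0, "gripper": 0.0876},
    {"tx": 0.185, "ty": 0.05, "tz": -0.155, "turn": -0.009, "gripper": 0.0876}
  ]
}}

```text
time_s: 2.6
tcp_pos: [0.4578, 0.2903, 0.2711]
eef_rot: [-90.1, 0.0, 145.8]
contact_force: [0.8, 0.6, -0.1]
gripper_width: 0.0878
```

Call:
{"op": "apply_moves", "data": {
  "deltas": [
    {"tx": 0.018, "ty": 0.04, "tz": -0.015, "turn": 0, "gripper": 0.0876},
    {"tx": 0.037, "ty": 0.07, "tz": -0.03, "turn": 0, "gripper": 0.0876},
    {"tx": 0.037, "ty": 0.09, "tz": -0.03, "turn": 0, "gripper": 0.0876}
  ]
}}

```text
time_s: 2.9
tcp_pos: [0.4434, 0.3356, 0.1784]
eef_rot: [-89.8, -0.0, 145.9]
contact_force: [-1.2, 0.5, -0.2]
gripper_width: 0.0875
```

```bash
python3 - <<'E'
from h import *
s=r.get_state(); p,d=capture('wrist'); save('w2',p)
K,T,i=cam('wrist',s); P=cloud(d,K,T); np.save('pics/Pw2.npy',P)
m=((P[...,2]>.033)&(P[...,2]<.047)).astype(np.uint8)
n,l,st,c=cv2.connectedComponentsWithStats(m)
for k in range(1,n):
    if st[k,4]>500:
        X=P[l==k]; print(st[k],cv2.minAreaRect((X[:,:2]*1000).astype(np.float32)),X[:,2].mean())
E
python3 go.py .444 .338 .031 146
```

```text
[457   4  58 113 847] ((466.57025146484375, 194.46426391601562), (26.578744888305664, 65.36306762695312), 70.14588165283203) 0.04076129019027131
[ 276  157   67  126 7640] ((444.22601318359375, 339.867919921875), (46.024200439453125, 89.18211364746094), 56.000518798828125) 0.04023217388002328
tx 0.0013 ty 0.1447 tz -0.0045 turn -0.0026
2.95 [0.4425 0.3336 0.1757] [-8.9590e+01 -6.0000e-02  1.4585e+02] F [-1.5 -2.2 -3. ] w 0.0874 j [ 57.2  12.6 -19.8  -0.1 -57.9  -1.3]
```

View pics/w2.png

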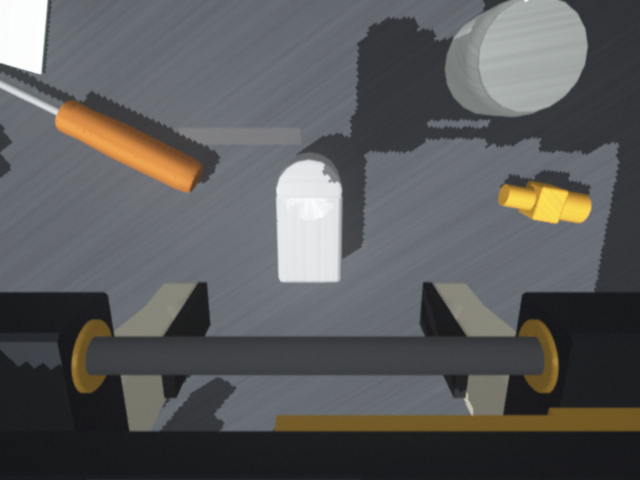

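Call:
{"op": "apply_moves", "data": {
  "deltas": [
    {"tx": 0, "ty": 0.04, "tz": -0.003, "turn": 0, "gripper": 0.0876},
    {"tx": 0, "ty": 0.08, "tz": -0.005, "turn": 0, "gripper": 0.0876},
    {"tx": 0, "ty": 0.1, "tz": -0.005, "turn": 0, "gripper": 0.0876},
    {"tx": 0, "ty": 0.1, "tz": -0.005, "turn": 0, "gripper": 0.0876}
  ]
}}

```text
time_s: 3.35
tcp_pos: [0.4464, 0.3364, 0.0787]
eef_rot: [-89.7, -0.0, 145.8]
contact_force: [-0.6, 0.2, 0.0]
gripper_width: 0.0873
```

```bash
python3 go.py .444 .339 .033 146
```

```text
tx 0.0034 ty 0.0457 tz -0.0008 turn -0.0040
3.35 [0.4464 0.3364 0.0787] [-8.9660e+01 -1.0000e-02  1.4577e+02] F [-0.6  0.2  0. ] w 0.0873 j [ 57.1  19.3 -25.6  -0.  -45.5  -1.3]
```

Call:
{"op": "apply_moves", "data": {
  "deltas": [
    {"tx": 0.002, "ty": 0.025, "tz": -0.001, "turn": -0.004, "gripper": 0.0876},
    {"tx": 0.003, "ty": 0.046, "tz": -0.001, "turn": -0.004, "gripper": 0.0876},
    {"tx": 0.003, "ty": 0.046, "tz": -0.001, "turn": -0.004, "gripper": 0.056},
    {"tx": 0.003, "ty": 0.046, "tz": -0.001, "turn": -0.004, "gripper": 0.04},
    {"tx": 0.003, "ty": 0.046, "tz": -0.001, "turn": -0.004, "gripper": 0.03}
  ],
  "newtons": 40
}}

```text
time_s: 3.85
tcp_pos: [0.4459, 0.342, 0.0373]
eef_rot: [-90.2, 0.0, 146.1]
contact_force: [0.1, 0.1, 0.8]
gripper_width: 0.0693
```

Call:
{"op": "apply_moves", "data": {
  "deltas": [
    {"tx": 0, "ty": 0, "tz": 0, "turn": 0, "gripper": 0.03},
    {"tx": 0, "ty": 0, "tz": 0, "turn": 0, "gripper": 0.03},
    {"tx": 0, "ty": 0, "tz": 0, "turn": 0, "gripper": 0.03}
  ]
}}

```text
time_s: 4.15
tcp_pos: [0.4443, 0.3403, 0.0358]
eef_rot: [-89.9, -0.0, 146.1]
contact_force: [-1.3, -1.3, 9.2]
gripper_width: 0.0458
```

```bash
python3 go.py .444 .339 .033 146
```

```text
tx -0.0005 ty 0.0028 tz 0.0013 turn 0.0024
4.15 [0.4443 0.3403 0.0358] [-89.92  -0.   146.14] F [-1.3 -1.3  9.2] w 0.0458 j [ 57.5  22.6 -27.8  -0.  -39.7  -1.3]
```

Call:
{"op": "apply_moves", "data": {
  "deltas": [
    {"tx": 0, "ty": -0.02, "tz": 0, "turn": 0, "gripper": 0.03},
    {"tx": 0, "ty": -0.05, "tz": 0, "turn": 0, "gripper": 0.03},
    {"tx": 0, "ty": -0.09, "tz": 0, "turn": 0, "gripper": 0.03},
    {"tx": 0, "ty": -0.12, "tz": 0, "turn": 0, "gripper": 0.03},
    {"tx": 0, "ty": -0.13, "tz": 0, "turn": 0, "gripper": 0.03}
  ]
}}

```text
time_s: 4.65
tcp_pos: [0.4454, 0.3421, 0.168]
eef_rot: [-90.2, 0.0, 146.2]
contact_force: [0.9, 0.1, -7.2]
gripper_width: 0.0457
```

```bash
python3 go.py .50 .15 .165 165;python3 - <<'E'
from h import *
p,d=capture('wrist'); save('w3',p); p,d=capture('scene'); save('s3',p[130:330,150:500])
E
```

```text
tx -0.1523 ty 0.0030 tz 0.1291 turn -0.3288
4.65 [0.4454 0.3421 0.168 ] [-90.23   0.   146.16] F [ 0.9  0.1 -7.2] w 0.0457 j [ 57.5  13.4 -20.    0.  -56.4  -1.3]
```

View pics/w3.png

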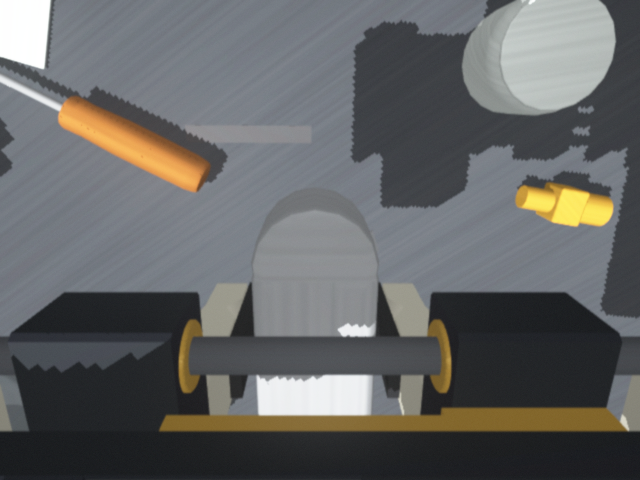

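View pics/s3.png

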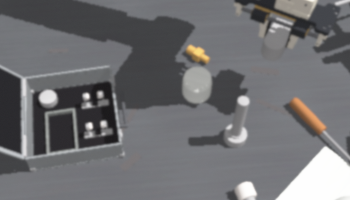

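Call:
{"op": "apply_moves", "data": {
  "deltas": [
    {"tx": -0.02, "ty": -0.03, "tz": 0.016, "turn": -0.04, "gripper": 0.03},
    {"tx": -0.055, "ty": -0.05, "tz": 0.045, "turn": -0.12, "gripper": 0.03},
    {"tx": -0.09, "ty": -0.06, "tz": 0.074, "turn": -0.2, "gripper": 0.03},
    {"tx": -0.125, "ty": -0.06, "tz": 0.103, "turn": -0.28, "gripper": 0.03},
    {"tx": -0.16, "ty": -0.06, "tz": 0.132, "turn": -0.36, "gripper": 0.03}
  ]
}}

```text
time_s: 5.25
tcp_pos: [0.5031, 0.1405, 0.2229]
eef_rot: [-89.9, -0.2, 167.0]
contact_force: [1.1, 0.5, -6.7]
gripper_width: 0.0456
```

```bash
python3 go.py .547 -.1405 .22 185
```

```text
tx -0.1061 ty 0.0029 tz 0.2639 turn -0.3147
5.25 [0.5031 0.1405 0.2229] [-89.89  -0.18 166.97] F [ 1.1  0.5 -6.7] w 0.0456 j [ 37.1   7.1 -20.   -0.1 -63.   39.9]
```

Call:
{"op": "apply_moves", "data": {
  "deltas": [
    {"tx": -0.016, "ty": 0, "tz": 0.04, "turn": -0.06, "gripper": 0.03},
    {"tx": -0.034, "ty": 0, "tz": 0.085, "turn": -0.12, "gripper": 0.03},
    {"tx": -0.052, "ty": 0, "tz": 0.13, "turn": -0.18, "gripper": 0.03},
    {"tx": -0.07, "ty": 0, "tz": 0.175, "turn": -0.24, "gripper": 0.03},
    {"tx": -0.088, "ty": 0, "tz": 0.22, "turn": -0.3, "gripper": 0.03}
  ]
}}

```text
time_s: 5.75
tcp_pos: [0.538, -0.0936, 0.2223]
eef_rot: [-90.0, -0.3, -175.9]
contact_force: [1.1, 1.0, -6.1]
gripper_width: 0.0458
```

```bash
python3 go.py .547 -.1405 .12 185
```

```text
tx -0.0056 ty 0.1023 tz 0.0474 turn -0.0159
5.75 [ 0.538  -0.0936  0.2223] [ -90.04   -0.26 -175.91] F [ 1.1  1.  -6.1] w 0.0458 j [ 10.6   9.5 -17.3  -0.1 -63.5  83.5]
```

Before lowering the block, one clearance matters. At placing height the gripper body (±97 mm) would reach the lid, which leans back only 126°. I'll nudge the lid further back with the back of a finger near its free edge first.

Call:
{"op": "apply_moves", "data": {
  "deltas": [
    {"tx": 0, "ty": 0, "tz": 0.04, "turn": -0.008, "gripper": 0.03},
    {"tx": 0, "ty": 0, "tz": 0.09, "turn": -0.016, "gripper": 0.03},
    {"tx": 0, "ty": 0, "tz": 0.135, "turn": -0.016, "gripper": 0.03},
    {"tx": 0, "ty": 0, "tz": 0.16, "turn": -0.016, "gripper": 0.03},
    {"tx": 0, "ty": 0, "tz": 0.16, "turn": -0.016, "gripper": 0.03}
  ]
}}

```text
time_s: 6.25
tcp_pos: [0.5489, -0.2543, 0.2212]
eef_rot: [-90.1, -0.3, -175.4]
contact_force: [-0.8, -0.4, -7.7]
gripper_width: 0.046
```

```bash
python3 go.py .53 -.274 .185 185; python3 - <<'E'
from h import *
p,d=capture('scene'); save('s4',cv2.resize(p[150:310,60:320],None,fx=3,fy=3))
E
```

```text
tx 0.0205 ty 0.0362 tz 0.0181 turn -0.0062
6.25 [ 0.5489 -0.2543  0.2212] [ -90.09   -0.33 -175.36] F [-0.8 -0.4 -7.7] w 0.046 j [ -6.4  15.1 -10.1  -0.  -65.1 101. ]
```

View pics/s4.png

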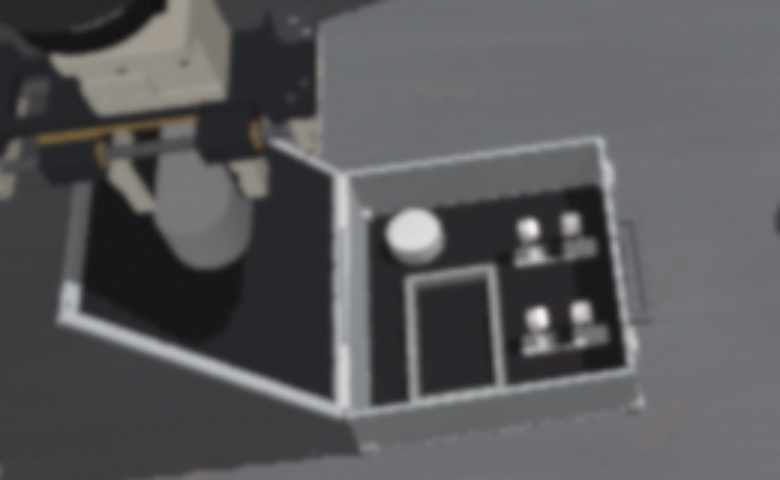

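Call:
{"op": "apply_moves", "data": {
  "deltas": [
    {"tx": 0, "ty": 0.008, "tz": 0.004, "turn": 0, "gripper": 0.03},
    {"tx": 0, "ty": 0.015, "tz": 0.008, "turn": 0, "gripper": 0.03},
    {"tx": 0, "ty": 0.022, "tz": 0.012, "turn": 0, "gripper": 0.03},
    {"tx": 0, "ty": 0.03, "tz": 0.016, "turn": 0, "gripper": 0.03},
    {"tx": 0, "ty": 0.036, "tz": 0.02, "turn": 0, "gripper": 0.03}
  ]
}}

```text
time_s: 6.8
tcp_pos: [0.5524, -0.2712, 0.1888]
eef_rot: [-90.0, 0.0, -175.1]
contact_force: [-0.2, 0.6, -4.5]
gripper_width: 0.0456
```

```bash
cat > lid.py <<'E'
from h import *
p,d=capture('top'); K,T,i=cam('top'); P=cloud(d,K,T); save('tl',p)
m=np.zeros(d.shape,bool); m[150:320,515:640]=1
X=P[m&(P[...,2]>.065)&(P[...,2]<.2)]; X=X[(X[:,1]<-.2)]
n=(X-[.6295,-.2066,.0585]) 
c=np.linalg.lstsq(np.c_[X[:,:2],np.ones(len(X))],X[:,2],rcond=None)[0]; res=X[:,2]-np.c_[X[:,:2],np.ones(len(X))]@c
for k in range(5):
    g=abs(res)<.006 if k else abs(res)<np.median(abs(res))*2
    c=np.linalg.lstsq(np.c_[X[g,:2],np.ones(g.sum())],X[g,2],rcond=None)[0]; res=X[:,2]-np.c_[X[:,:2],np.ones(len(X))]@c
print('lid slope',np.degrees(np.arctan(np.hypot(c[0],c[1]))),c,g.sum(),len(X))
E
python3 lid.py; python3 go.py .53 -.28 .18 185
```

```text
lid slope 0.0 [0. 0. 0.] 0 0
tx 0.0227 ty 0.0078 tz 0.0064 turn -0.0018
6.85 [ 0.5521 -0.2716  0.1878] [-9.002e+01 -6.000e-02 -1.751e+02] F [ 0.7 -0.6 -7.3] w 0.0457 j [ -8.   17.3 -11.6  -0.  -61.1 102.9]
  return _methods._mean(a, axis=axis, dtype=dtype,
  ret = ret.dtype.type(ret / rcount)
```

Call:
{"op": "apply_moves", "data": {
  "deltas": [
    {"tx": 0, "ty": -0.005, "tz": -0.03, "turn": 0, "gripper": 0.03},
    {"tx": 0, "ty": -0.005, "tz": -0.07, "turn": 0, "gripper": 0.03},
    {"tx": 0, "ty": 0, "tz": -0.11, "turn": 0, "gripper": 0.03},
    {"tx": 0.004, "ty": 0.02, "tz": -0.13, "turn": 0, "gripper": 0.03},
    {"tx": 0.004, "ty": 0.04, "tz": -0.134, "turn": 0, "gripper": 0.03}
  ]
}}

```text
time_s: 7.35
tcp_pos: [0.5367, -0.136, 0.1497]
eef_rot: [-90.0, 0.1, -175.0]
contact_force: [0.7, -0.5, -6.8]
gripper_width: 0.0459
```

```bash
python3 lid.py; python3 go.py .547 -.138 .09 185;python3 - <<'E'
from h import *
s=r.get_state();p,d=capture('wrist'); save('w5',p);K,T,i=cam('wrist',s); np.save('pics/Pw5.npy',cloud(d,K,T))
p,d=capture('scene'); save('s5',cv2.resize(p[150:310,60:320],None,fx=3,fy=3))
E
```

```text
lid slope 47.52441606694384 [ 0.11416247 -1.08626001 -0.22827079] 3628 3653
tx -0.0120 ty 0.0558 tz 0.0028 turn -0.0009
7.4 [ 0.5348 -0.1362  0.1458] [ -90.08   -0.19 -175.05] F [ -1.8   0.  -11.8] w 0.0459 j [  6.   14.1 -22.4  -0.1 -53.8  89. ]
```

View pics/w5.png

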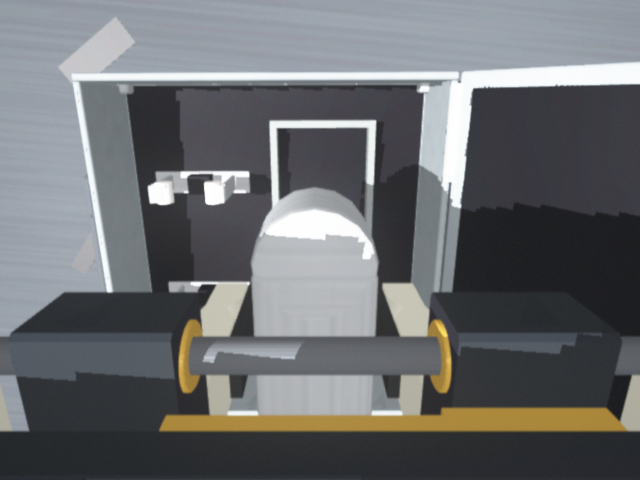

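View pics/tl.png

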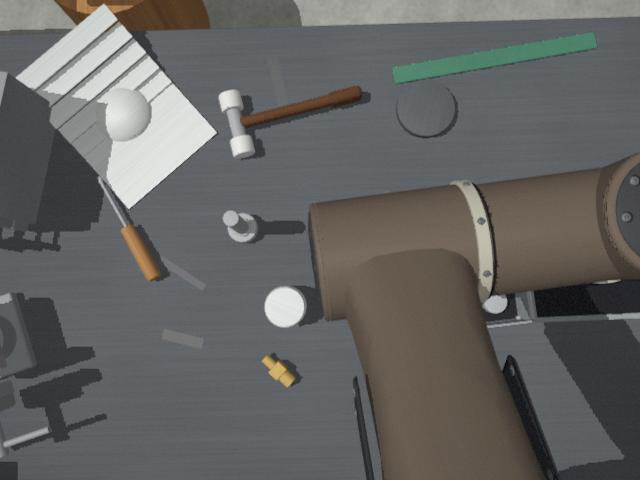

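View pics/s5.png

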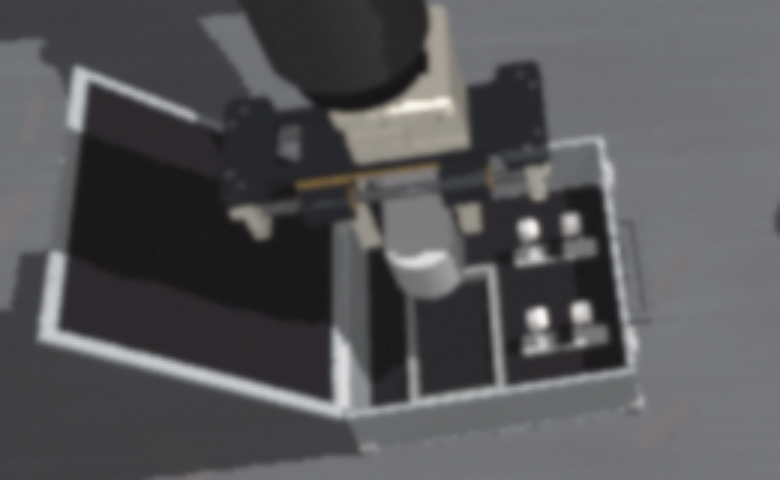

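The wrist view shows the block over the bay, aligned with the fences at (270–375, 125). The lid is now at 132.5°. One more nudge gives a safer margin.

```bash
python3 go.py .548 -.25 .20 185;python3 go.py .548 -.274 .179 185
```

```text
tx -0.0022 ty -0.0513 tz 0.1126 turn -0.0011
7.5 [ 0.5361 -0.138   0.1487] [-8.9990e+01 -1.4000e-01 -1.7506e+02] F [ 0.2 -0.9 -5.8] w 0.0459 j [  5.8  14.  -22.1   0.  -54.1  89.1]
tx -0.0002 ty -0.0303 tz 0.1365 turn -0.0011
7.5 [ 0.5361 -0.138   0.1487] [-8.9990e+01 -1.4000e-01 -1.7506e+02] F [ 0.2 -0.9 -5.8] w 0.0459 j [  5.8  14.  -22.1   0.  -54.1  89.1]
```

Call:
{"op": "apply_moves", "data": {
  "deltas": [
    {"tx": 0, "ty": -0.04, "tz": 0.02, "turn": 0, "gripper": 0.03},
    {"tx": 0, "ty": -0.052, "tz": 0.065, "turn": 0, "gripper": 0.03},
    {"tx": 0, "ty": -0.052, "tz": 0.11, "turn": 0, "gripper": 0.03},
    {"tx": 0, "ty": -0.05, "tz": 0.125, "turn": 0, "gripper": 0.03},
    {"tx": 0, "ty": -0.044, "tz": 0.13, "turn": 0, "gripper": 0.03}
  ],
  "newtons": 60
}}

```text
time_s: 8.0
tcp_pos: [0.5483, -0.2708, 0.1947]
eef_rot: [-89.9, 0.1, -175.3]
contact_force: [-0.4, 1.0, -5.7]
gripper_width: 0.0462
```

Call:
{"op": "apply_moves", "data": {
  "deltas": [
    {"tx": 0, "ty": 0.005, "tz": 0.003, "turn": 0, "gripper": 0.03},
    {"tx": 0, "ty": 0.009, "tz": 0.006, "turn": 0, "gripper": 0.03},
    {"tx": 0, "ty": 0.013, "tz": 0.008, "turn": 0, "gripper": 0.03},
    {"tx": 0, "ty": 0.013, "tz": 0.008, "turn": 0, "gripper": 0.03}
  ]
}}

```text
time_s: 8.4
tcp_pos: [0.5486, -0.2752, 0.1799]
eef_rot: [-90.0, -0.0, -175.1]
contact_force: [-0.6, -0.5, -7.4]
gripper_width: 0.0455
```

```bash
python3 go.py .548 -.137 .15 185
```

```text
tx -0.0113 ty 0.0299 tz -0.1377 turn -0.0013
8.4 [ 0.5486 -0.2752  0.1799] [-9.0010e+01 -3.0000e-02 -1.7507e+02] F [-0.6 -0.5 -7.4] w 0.0455 j [ -8.4  17.6 -12.4  -0.  -60.1 103.4]
```

Call:
{"op": "apply_moves", "data": {
  "deltas": [
    {"tx": -0.002, "ty": -0.005, "tz": -0.03, "turn": 0, "gripper": 0.03},
    {"tx": -0.004, "ty": -0.005, "tz": -0.07, "turn": 0, "gripper": 0.03},
    {"tx": -0.007, "ty": 0.005, "tz": -0.11, "turn": 0, "gripper": 0.03},
    {"tx": -0.01, "ty": 0.02, "tz": -0.138, "turn": -0.001, "gripper": 0.03},
    {"tx": -0.01, "ty": 0.03, "tz": -0.138, "turn": -0.001, "gripper": 0.03}
  ]
}}

```text
time_s: 8.9
tcp_pos: [0.5467, -0.1338, 0.1501]
eef_rot: [-90.0, 0.0, -174.8]
contact_force: [0.1, -1.3, -6.5]
gripper_width: 0.0454
```

```bash
python3 lid.py; python3 - <<'E'
from h import *
s=r.get_state();p,d=capture('wrist'); save('w6',p);K,T,i=cam('wrist',s); P=cloud(d,K,T); np.save('pics/Pw6.npy',P)
def line(u0,u1,v0,v1,z,dark=None):
    pass
m=(P[...,2]>.011)&(P[...,2]<.024)
q=np.zeros_like(m);q[110:185,255:390]=m[110:185,255:390];X=P[q]; print(len(X),cv2.minAreaRect((X[:,:2]*1000).astype(np.float32)))
# fence in case frame coords (yaw5)
a=np.radians(5);ex=np.array([np.cos(a),np.sin(a)]);ey=np.array([-ex[1],ex[0]])
print('x ext',(X[:,:2]@ex).min(),(X[:,:2]@ex).max(),'y ext',np.percentile(X[:,:2]@ey,[0.5,99.5]))
t=s['tcp_pos'][:2]; print('tcp',t@ex,t@ey,'topbay',np.array([.5467,-.1413])@ex,np.array([.5467,-.1413])@ey)
# block in hand
b=(P[...,2]>s['tcp_pos'][2]-.01)&(P[...,2]<s['tcp_pos'][2]+.015); q=np.zeros_like(b); q[185:330,245:385]=b[185:330,245:385]; Y=P[q]; print('blk',np.percentile(Y[:,:2]@ex,[.5,99.5]),np.percentile(Y[:,:2]@ey,[1,99]),Y[:,2].mean())
E
python3 go.py .547 -.1375 .09 185
```

```text
lid slope 43.82412040711568 [ 0.09496458 -0.95506429 -0.1909701 ] 4950 4981
1278 ((587.7988891601562, -135.2796173095703), (29.454172134399414, 66.09800720214844), 4.845674514770508)
x ext 0.558966475993951 0.588472686414673 y ext [-0.21891505 -0.1531121 ]
tcp 0.5320366974425883 -0.182146508021952 topbay 0.5323045349965131 -0.18841035540050838
blk [0.53183844 0.57708951] [-0.20456518 -0.15772132] 0.15224089157244766
tx -0.0009 ty 0.0592 tz 0.0014 turn 0.0012
9.0 [ 0.546  -0.1362  0.1492] [-9.0010e+01 -1.4000e-01 -1.7493e+02] F [-0.5  0.9 -6.6] w 0.0457 j [  5.9  14.8 -20.9  -0.  -54.5  89.2]
```

View pics/w6.png

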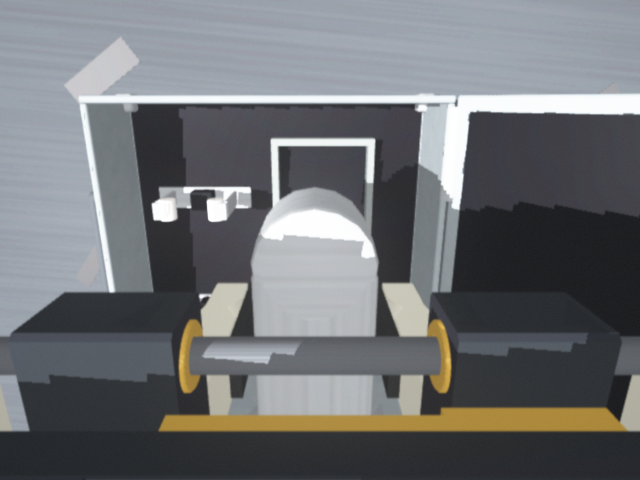

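Call:
{"op": "apply_moves", "data": {
  "deltas": [
    {"tx": -0.001, "ty": 0.03, "tz": 0.001, "turn": 0.001, "gripper": 0.03},
    {"tx": -0.001, "ty": 0.06, "tz": 0.001, "turn": 0.001, "gripper": 0.03},
    {"tx": -0.001, "ty": 0.08, "tz": 0.001, "turn": 0.001, "gripper": 0.03},
    {"tx": -0.001, "ty": 0.09, "tz": 0.001, "turn": 0.001, "gripper": 0.03},
    {"tx": -0.001, "ty": 0.09, "tz": 0.001, "turn": 0.001, "gripper": 0.03}
  ]
}}

```text
time_s: 9.5
tcp_pos: [0.5475, -0.1389, 0.0596]
eef_rot: [-90.0, -0.1, -175.1]
contact_force: [-0.2, 0.0, -6.6]
gripper_width: 0.0455
```

```bash
python3 go.py .5475 -.1368 .04 185; python3 - <<'E'
from h import *
s=r.get_state();p,d=capture('wrist'); save('w7',p)
p,d=capture('scene'); save('s7',cv2.resize(p[150:310,60:320],None,fx=3,fy=3))
E
```

```text
tx -0.0002 ty 0.0196 tz -0.0021 turn -0.0026
9.5 [ 0.5475 -0.1389  0.0596] [-8.9990e+01 -1.2000e-01 -1.7515e+02] F [-0.2  0.  -6.6] w 0.0455 j [  5.6  21.1 -26.    0.  -43.   89.2]
```

View pics/w7.png

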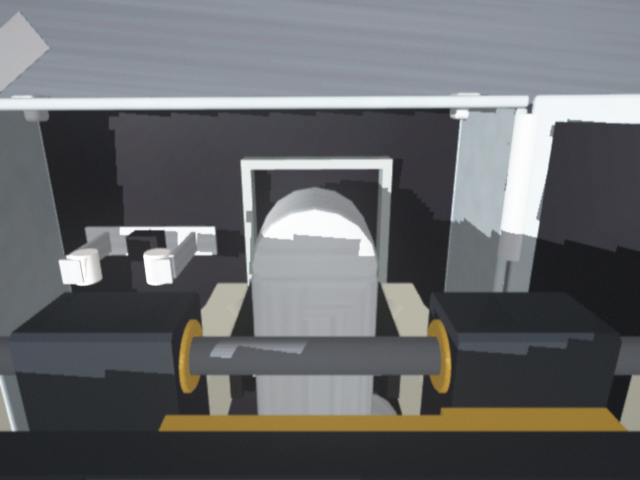

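View pics/s7.png

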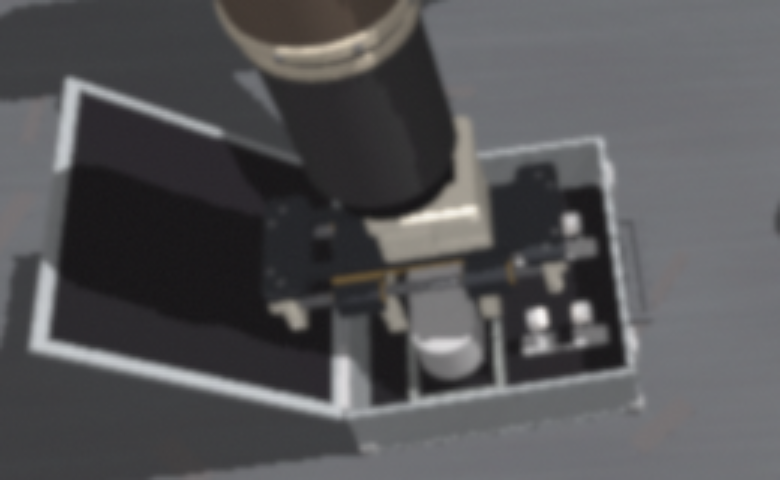

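Call:
{"op": "apply_moves", "data": {
  "deltas": [
    {"tx": 0, "ty": 0.006, "tz": -0.001, "turn": 0, "gripper": 0.03},
    {"tx": 0, "ty": 0.012, "tz": -0.001, "turn": 0, "gripper": 0.03},
    {"tx": 0, "ty": 0.016, "tz": -0.001, "turn": 0, "gripper": 0.03},
    {"tx": 0, "ty": 0.018, "tz": -0.001, "turn": 0, "gripper": 0.03},
    {"tx": 0, "ty": 0.018, "tz": -0.001, "turn": 0, "gripper": 0.03}
  ]
}}

```text
time_s: 10.1
tcp_pos: [0.5476, -0.1373, 0.042]
eef_rot: [-90.0, -0.0, -175.1]
contact_force: [-0.2, -1.3, -6.7]
gripper_width: 0.0458
```

```bash
python3 go.py .5475 -.1368 .04 185
```

```text
tx 0.0001 ty 0.0020 tz -0.0005 turn -0.0020
10.1 [ 0.5476 -0.1373  0.042 ] [-9.0000e+01 -4.0000e-02 -1.7511e+02] F [-0.2 -1.3 -6.7] w 0.0458 j [  5.8  22.4 -27.   -0.  -40.7  89.1]
```

Call:
{"op": "apply_moves", "data": {
  "deltas": [
    {"tx": 0, "ty": 0.001, "tz": 0, "turn": 0, "gripper": 0.03},
    {"tx": 0, "ty": 0.002, "tz": 0, "turn": 0, "gripper": 0.03},
    {"tx": 0, "ty": 0.003, "tz": 0, "turn": 0, "gripper": 0.03},
    {"tx": 0, "ty": 0.003, "tz": 0, "turn": 0, "gripper": 0.03}
  ]
}}

```text
time_s: 10.5
tcp_pos: [0.548, -0.1373, 0.0399]
eef_rot: [-90.0, 0.0, -175.1]
contact_force: [-2.0, 2.0, -1.1]
gripper_width: 0.0456
```

Call:
{"op": "apply_moves", "data": {
  "deltas": [
    {"tx": 0, "ty": 0.001, "tz": 0, "turn": 0, "gripper": 0.03},
    {"tx": 0, "ty": 0.001, "tz": 0, "turn": 0, "gripper": 0.05},
    {"tx": 0, "ty": 0.001, "tz": 0, "turn": 0, "gripper": 0.054},
    {"tx": 0, "ty": 0.001, "tz": 0, "turn": 0, "gripper": 0.054},
    {"tx": 0, "ty": 0.001, "tz": 0, "turn": 0, "gripper": 0.054}
  ]
}}

```text
time_s: 11.0
tcp_pos: [0.5482, -0.1374, 0.0385]
eef_rot: [-90.0, 0.0, -175.1]
contact_force: [-0.1, 0.2, -0.5]
gripper_width: 0.0542
```

Call:
{"op": "apply_moves", "data": {
  "deltas": [
    {"tx": 0, "ty": -0.01, "tz": 0, "turn": 0, "gripper": 0.054},
    {"tx": 0, "ty": -0.04, "tz": 0, "turn": 0, "gripper": 0.054},
    {"tx": 0, "ty": -0.09, "tz": 0, "turn": 0, "gripper": 0.054},
    {"tx": 0, "ty": -0.14, "tz": 0, "turn": 0, "gripper": 0.054},
    {"tx": 0, "ty": -0.19, "tz": 0, "turn": 0, "gripper": 0.054}
  ]
}}

```text
time_s: 11.5
tcp_pos: [0.5474, -0.1374, 0.2313]
eef_rot: [-90.0, 0.0, -175.1]
contact_force: [1.3, -0.4, 0.4]
gripper_width: 0.0532
```

```bash
python3 go.py .592 .2425 .30 90; python3 - <<'E'
from h import *
s=r.get_state();p,d=capture('wrist'); save('w8',p);K,T,i=cam('wrist',s); P=cloud(d,K,T); np.save('pics/Pw8.npy',P)
p,d=capture('scene'); save('s8',cv2.resize(p[150:310,60:320],None,fx=3,fy=3))
E
```

```text
tx -0.0768 ty -0.0687 tz -0.3747 turn 1.6561
11.5 [ 0.5474 -0.1374  0.2313] [-8.9990e+01  3.0000e-02 -1.7511e+02] F [ 1.3 -0.4  0.4] w 0.0532 j [  5.8  10.7 -14.6   0.  -64.7  89.1]
```

View pics/w8.png

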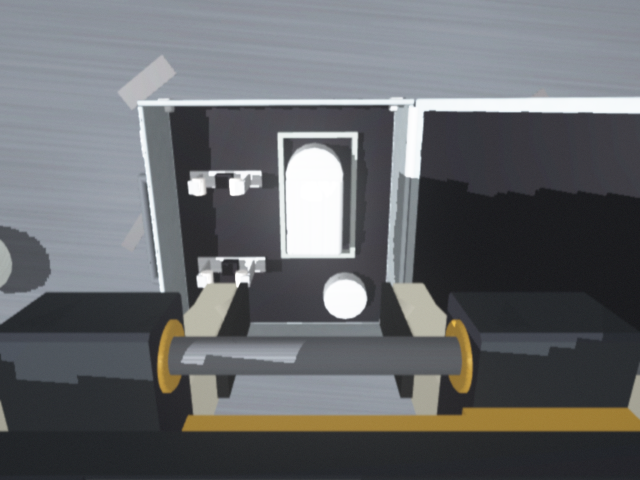

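View pics/s8.png

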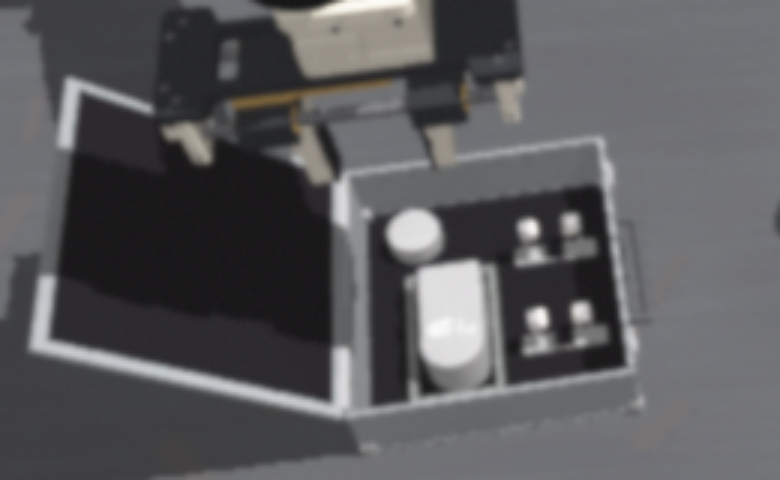

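The block lies flat in its bay at (315,200), inside the fences. Next is the disc dolly.

Call:
{"op": "apply_moves", "data": {
  "deltas": [
    {"tx": -0.008, "ty": -0.02, "tz": -0.038, "turn": 0.14, "gripper": 0.054},
    {"tx": -0.016, "ty": -0.04, "tz": -0.076, "turn": 0.28, "gripper": 0.054},
    {"tx": -0.024, "ty": -0.04, "tz": -0.114, "turn": 0.42, "gripper": 0.054},
    {"tx": -0.032, "ty": -0.04, "tz": -0.152, "turn": 0.56, "gripper": 0.054},
    {"tx": -0.04, "ty": -0.04, "tz": -0.19, "turn": 0.7, "gripper": 0.054}
  ]
}}

```text
time_s: 12.1
tcp_pos: [0.5714, 0.0568, 0.2695]
eef_rot: [-90.1, 0.0, 144.4]
contact_force: [0.1, 0.7, -0.3]
gripper_width: 0.0538
```

```bash
python3 go.py .585 .195 .27 105; python3 - <<'E'
from h import *
P=np.load('pics/Pw8.npy')
f=lambda X:cv2.minAreaRect((X[:,:2]*1000).astype(np.float32))
def sel(zlo,zhi,u0,u1,v0,v1):
    m=((P[...,2]>zlo)&(P[...,2]<zhi)); q=np.zeros_like(m); q[v0:v1,u0:u1]=m[v0:v1,u0:u1]; return P[q]
print('blk',P[215,315],P[160,315],P[245,300],f(sel(.036,.055,275,362,130,262)))
print('far',f(sel(.03,.055,186,268,160,200)));print('near',f(sel(.03,.055,194,270,250,290)))
E
```

```text
tx 0.0693 ty -0.0005 tz -0.1203 turn 0.6883
12.1 [0.5714 0.0568 0.2695] [-9.0060e+01  4.0000e-02  1.4444e+02] F [ 0.1  0.7 -0.3] w 0.0538 j [ 25.2  10.1 -10.1   0.  -69.7  29.2]
blk [ 0.53963172 -0.13746097  0.04504263] [ 0.58325695 -0.13373492  0.04415629] [ 0.51266424 -0.12735634  0.04337719] ((548.5987548828125, -136.0313262939453), (88.66840362548828, 46.05302429199219), 4.756518363952637)
far ((555.29443359375, -58.0367431640625), (12.318793296813965, 43.65937805175781), 5.089269161224365)
near ((476.378662109375, -64.99302673339844), (12.331503868103027, 43.83229064941406), 6.365999221801758)
```

Call:
{"op": "apply_moves", "data": {
  "deltas": [
    {"tx": 0.014, "ty": 0, "tz": -0.024, "turn": 0.14, "gripper": 0.07},
    {"tx": 0.028, "ty": 0, "tz": -0.048, "turn": 0.28, "gripper": 0.07},
    {"tx": 0.042, "ty": 0, "tz": -0.072, "turn": 0.42, "gripper": 0.07},
    {"tx": 0.056, "ty": 0, "tz": -0.096, "turn": 0.56, "gripper": 0.07},
    {"tx": 0.069, "ty": 0, "tz": -0.12, "turn": 0.688, "gripper": 0.07}
  ]
}}

```text
time_s: 12.6
tcp_pos: [0.5842, 0.1943, 0.2692]
eef_rot: [-90.0, -0.0, 105.0]
contact_force: [0.5, 0.1, -0.0]
gripper_width: 0.0699
```

Call:
{"op": "apply_moves", "data": {
  "deltas": [
    {"tx": 0, "ty": 0, "tz": 0, "turn": 0, "gripper": 0.07}
  ]
}}

```text
time_s: 12.7
tcp_pos: [0.5845, 0.1958, 0.2685]
eef_rot: [-90.0, -0.0, 105.3]
contact_force: [0.4, -0.5, 0.3]
gripper_width: 0.0698
```

```bash
python3 go.py .592 .2425 .25 105;  python3 - <<'E'
from h import *
s=r.get_state();p,d=capture('wrist'); save('w9',p);K,T,i=cam('wrist',s); P=cloud(d,K,T); np.save('pics/Pw9.npy',P)
m=(P[...,2]>.14)&(P[...,2]<.158); n,l,st,c=cv2.connectedComponentsWithStats(m.astype(np.uint8))
for k in range(1,n):
    if st[k,4]>200: X=P[l==k]; print(st[k],cv2.minEnclosingCircle((X[:,:2]*1000).astype(np.float32)),X.mean(0))
E
```

```text
tx 0.0431 ty 0.0185 tz -0.0195 turn 0.0044
12.7 [0.5845 0.1958 0.2685] [-9.0010e+01 -1.0000e-02  1.0525e+02] F [ 0.4 -0.5  0.3] w 0.0698 j [ 36.6  14.2  -5.   -0.  -70.8 -21.4]
[ 267  271   35   38 1021] ((592.5064697265625, 244.22976684570312), 11.968069076538086) [0.59287721 0.24270823 0.14944725]
```

View pics/w9.png

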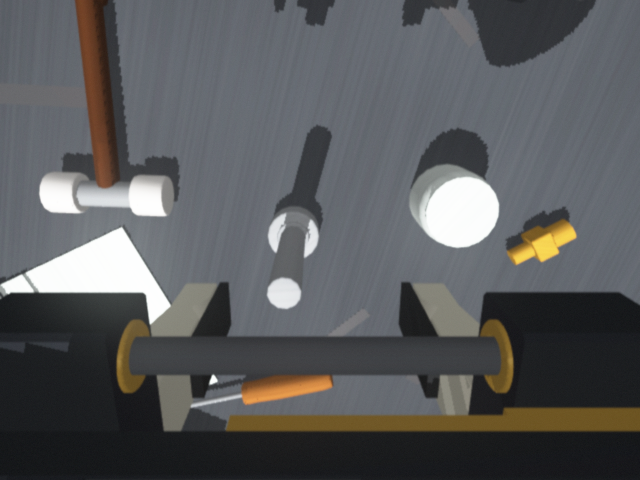

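The wrist view shows the dolly's tail at (285,292), clear of the tin and mallet. I'll go over it, descend and grip.

Call:
{"op": "apply_moves", "data": {
  "deltas": [
    {"tx": 0.03, "ty": 0, "tz": -0.015, "turn": 0.004, "gripper": 0.07},
    {"tx": 0.043, "ty": 0.01, "tz": -0.019, "turn": 0.004, "gripper": 0.07},
    {"tx": 0.043, "ty": 0.05, "tz": -0.019, "turn": 0.004, "gripper": 0.07},
    {"tx": 0.043, "ty": 0.09, "tz": -0.019, "turn": 0.004, "gripper": 0.07},
    {"tx": 0.043, "ty": 0.09, "tz": -0.019, "turn": 0.004, "gripper": 0.07}
  ]
}}

```text
time_s: 13.25
tcp_pos: [0.588, 0.2373, 0.1727]
eef_rot: [-89.4, 0.1, 105.1]
contact_force: [-0.3, -0.8, -1.3]
gripper_width: 0.0696
```

```bash
python3 go.py .592 .243 .113 105
```

```text
tx 0.0045 ty 0.0597 tz -0.0054 turn 0.0022
13.25 [0.588  0.2373 0.1727] [-89.43   0.14 105.13] F [-0.3 -0.8 -1.3] w 0.0696 j [ 39.5  20.   -9.7  -0.1 -60.8 -24.3]
```

Call:
{"op": "apply_moves", "data": {
  "deltas": [
    {"tx": 0, "ty": 0.03, "tz": 0, "turn": 0, "gripper": 0.07},
    {"tx": 0, "ty": 0.045, "tz": 0, "turn": 0, "gripper": 0.07},
    {"tx": 0, "ty": 0.045, "tz": 0, "turn": 0, "gripper": 0.07}
  ]
}}

```text
time_s: 13.55
tcp_pos: [0.5908, 0.2387, 0.133]
eef_rot: [-89.9, 0.1, 105.1]
contact_force: [1.0, -0.4, 0.1]
gripper_width: 0.0698
```

```bash
python3 go.py .592 .243 .113 105
```

```text
tx 0.0038 ty 0.0200 tz -0.0022 turn 0.0026
13.55 [0.5908 0.2387 0.133 ] [-8.9870e+01  6.0000e-02  1.0515e+02] F [ 1.  -0.4  0.1] w 0.0698 j [ 39.5  22.1 -12.3   0.  -55.7 -24.4]
```

Call:
{"op": "apply_moves", "data": {
  "deltas": [
    {"tx": 0.003, "ty": 0.01, "tz": -0.002, "turn": 0.002, "gripper": 0.07},
    {"tx": 0.003, "ty": 0.02, "tz": -0.002, "turn": 0.002, "gripper": 0.06},
    {"tx": 0.003, "ty": 0.02, "tz": -0.002, "turn": 0.002, "gripper": 0.03},
    {"tx": 0.003, "ty": 0.02, "tz": -0.002, "turn": 0.002, "gripper": 0.015},
    {"tx": 0.003, "ty": 0.02, "tz": -0.002, "turn": 0.002, "gripper": 0.015}
  ],
  "newtons": 8
}}

```text
time_s: 14.05
tcp_pos: [0.5927, 0.2433, 0.114]
eef_rot: [-90.0, -0.0, 105.0]
contact_force: [-0.5, 0.7, 0.2]
gripper_width: 0.0432
```

Call:
{"op": "apply_moves", "data": {
  "deltas": [
    {"tx": 0, "ty": 0, "tz": 0, "turn": 0, "gripper": 0.015},
    {"tx": 0, "ty": 0, "tz": 0, "turn": 0, "gripper": 0.015}
  ]
}}

```text
time_s: 14.25
tcp_pos: [0.5926, 0.2432, 0.1138]
eef_rot: [-90.0, -0.0, 105.0]
contact_force: [-0.3, -0.5, 0.6]
gripper_width: 0.0281
```

```bash
python3 go.py .592 .243 .113 105; python3 -c "
import numpy as np
h=115
for t in range(0,95,6):
    a=np.radians(t); print(t, 'back %.1f down %.1f'%(25-25*np.cos(a)+h*np.sin(a), h-(25*np.sin(a)+h*np.cos(a))))"
```

```text
tx -0.0001 ty 0.0008 tz 0.0006 turn 0.0002
14.25 [0.5926 0.2432 0.1138] [-9.0030e+01 -1.0000e-02  1.0501e+02] F [-0.3 -0.5  0.6] w 0.0281 j [ 39.7  23.4 -13.2   0.  -53.4 -24.7]
0 back 0.0 down 0.0
6 back 12.2 down -2.0
12 back 24.5 down -2.7
18 back 36.8 down -2.1
24 back 48.9 down -0.2
30 back 60.8 down 2.9
36 back 72.4 down 7.3
42 back 83.4 down 12.8
48 back 93.7 down 19.5
54 back 103.3 down 27.2
60 back 112.1 down 35.8
66 back 119.9 down 45.4
72 back 126.6 down 55.7
78 back 132.3 down 66.6
84 back 136.8 down 78.1
90 back 140.0 down 90.0
```

Call:
{"op": "apply_moves", "data": {
  "deltas": [
    {"tx": 0, "ty": 0, "tz": 0, "turn": 0, "gripper": 0.015},
    {"tx": 0, "ty": 0, "tz": 0, "turn": 0, "gripper": 0.015}
  ]
}}

```text
time_s: 14.45
tcp_pos: [0.5927, 0.2433, 0.1137]
eef_rot: [-90.0, -0.0, 105.0]
contact_force: [1.1, -0.6, 0.5]
gripper_width: 0.0236
```

Call:
{"op": "apply_moves", "data": {
  "deltas": [
    {"tx": -0.006, "ty": -0.001, "tz": 0, "turn": 0, "gripper": 0.015},
    {"tx": -0.012, "ty": -0.002, "tz": 0, "turn": 0, "gripper": 0.015},
    {"tx": -0.018, "ty": -0.0025, "tz": 0, "turn": 0, "gripper": 0.015},
    {"tx": -0.024, "ty": -0.0025, "tz": 0, "turn": 0, "gripper": 0.015}
  ]
}}

```text
time_s: 14.85
tcp_pos: [0.5986, 0.2193, 0.1159]
eef_rot: [-90.0, -0.0, 105.0]
contact_force: [-0.0, 2.0, 0.3]
gripper_width: 0.0237
```

```bash
python3 go.py; python3 - <<'E'
from h import *
p,d=capture('scene'); save('s10',cv2.resize(p[160:340,280:500],None,fx=3.3,fy=3.3))
E
```

```text
14.85 [0.5986 0.2193 0.1159] [-89.98  -0.   105.  ] F [-0.   2.   0.3] w 0.0237 j [ 37.6  23.  -13.4  -0.  -53.6 -22.6]
```

View pics/s10.png

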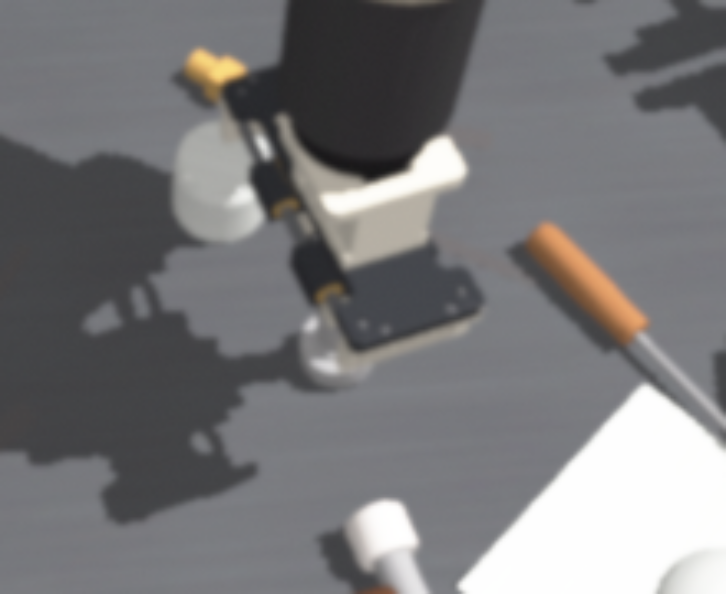

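Call:
{"op": "apply_moves", "data": {
  "deltas": [
    {"tx": -0.006, "ty": 0.0002, "tz": 0, "turn": 0, "gripper": 0.015},
    {"tx": -0.012, "ty": 0.0006, "tz": 0, "turn": 0, "gripper": 0.015},
    {"tx": -0.018, "ty": 0.0015, "tz": 0, "turn": 0, "gripper": 0.015},
    {"tx": -0.024, "ty": 0.0025, "tz": 0, "turn": 0, "gripper": 0.015},
    {"tx": -0.03, "ty": 0.004, "tz": 0, "turn": 0, "gripper": 0.015}
  ]
}}

```text
time_s: 15.4
tcp_pos: [0.6069, 0.1904, 0.1122]
eef_rot: [-90.0, 0.0, 105.0]
contact_force: [-0.4, -0.4, 4.4]
gripper_width: 0.0239
```

```bash
python3 go.py; python3 - <<'E'
from h import *
p,d=capture('wrist'); save('w11',p)
E
```

```text
15.4 [0.6069 0.1904 0.1122] [-9.0040e+01  1.0000e-02  1.0502e+02] F [-0.4 -0.4  4.4] w 0.0239 j [ 35.   23.1 -13.9   0.  -53.  -20. ]
```

View pics/w11.png

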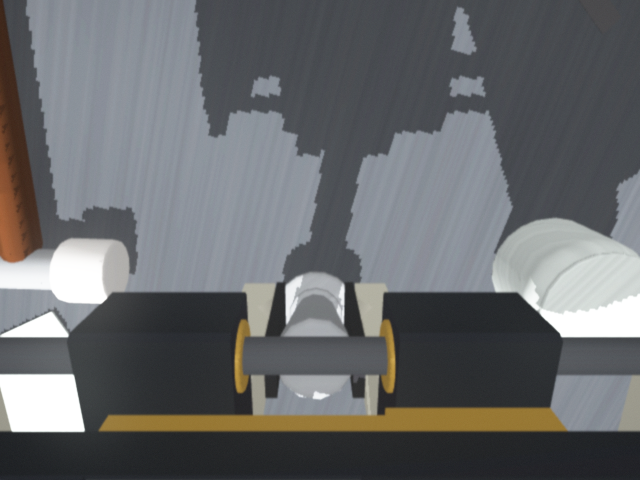

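```bash
cat > tilt.py <<'E'
from h import *
s=r.get_state();p,d=capture('wrist');K,T,i=cam('wrist',s); P=cloud(d,K,T)
a=np.radians(s['eef_rot'][2]);ex=np.array([np.cos(a),np.sin(a)])
for v in range(270,410,8):
    q=P[v,315]; print(v,'tx %.4f z %.4f'%((q[:2]-s['tcp_pos'][:2])@ex,q[2]))
E
python3 tilt.py
```

```text
270 tx 0.0253 z 0.0004
278 tx 0.0211 z 0.0230
286 tx 0.0258 z 0.0242
294 tx 0.0278 z 0.0309
302 tx 0.0062 z 0.0840
310 tx -0.0098 z 0.1221
318 tx -0.0181 z 0.1428
326 tx -0.0164 z 0.1445
334 tx -0.0146 z 0.1458
342 tx -0.0299 z 0.1747
350 tx -0.0303 z 0.1784
358 tx -0.0287 z 0.1788
366 tx -0.0273 z 0.1795
374 tx -0.0245 z 0.1783
382 tx -0.0020 z 0.1507
390 tx 0.0007 z 0.1508
398 tx 0.1242 z -0.0002
406 tx 0.1308 z 0.0001
```

Call:
{"op": "apply_moves", "data": {
  "deltas": [
    {"tx": -0.008, "ty": 0.002, "tz": 0, "turn": 0, "gripper": 0.015},
    {"tx": -0.018, "ty": 0.006, "tz": 0, "turn": 0, "gripper": 0.015},
    {"tx": -0.029, "ty": 0.0115, "tz": 0, "turn": 0, "gripper": 0.015},
    {"tx": -0.039, "ty": 0.018, "tz": 0, "turn": 0, "gripper": 0.015},
    {"tx": -0.049, "ty": 0.026, "tz": 0, "turn": 0, "gripper": 0.015}
  ]
}}

```text
time_s: 16.0
tcp_pos: [0.6198, 0.1425, 0.0859]
eef_rot: [-90.0, 0.0, 105.0]
contact_force: [1.3, -3.4, 5.0]
gripper_width: 0.0239
```

```bash
python3 go.py; python3 tilt.py
```

```text
16.0 [0.6198 0.1425 0.0859] [-9.0040e+01  4.0000e-02  1.0502e+02] F [ 1.3 -3.4  5. ] w 0.0239 j [ 30.5  24.7 -15.4   0.1 -49.9 -15.6]
270 tx 0.0142 z 0.0013
278 tx 0.0198 z 0.0000
286 tx 0.0246 z 0.0007
294 tx -0.0235 z 0.1119
302 tx -0.0219 z 0.1141
310 tx -0.0207 z 0.1167
318 tx -0.0185 z 0.1175
326 tx -0.0176 z 0.1204
334 tx -0.0153 z 0.1209
342 tx -0.0302 z 0.1491
350 tx -0.0298 z 0.1516
358 tx -0.0291 z 0.1534
366 tx -0.0271 z 0.1532
374 tx -0.0248 z 0.1526
382 tx 0.0092 z 0.1097
390 tx 0.0195 z 0.1004
398 tx 0.0317 z 0.0894
406 tx 0.0460 z 0.0766
```

Call:
{"op": "apply_moves", "data": {
  "deltas": [
    {"tx": -0.007, "ty": 0.006, "tz": 0, "turn": 0, "gripper": 0.015},
    {"tx": -0.013, "ty": 0.014, "tz": 0, "turn": 0, "gripper": 0.015},
    {"tx": -0.019, "ty": 0.022, "tz": 0, "turn": 0, "gripper": 0.015},
    {"tx": -0.024, "ty": 0.03, "tz": 0, "turn": 0, "gripper": 0.015},
    {"tx": -0.029, "ty": 0.039, "tz": 0, "turn": 0, "gripper": 0.015}
  ]
}}

```text
time_s: 16.55
tcp_pos: [0.6264, 0.1152, 0.0457]
eef_rot: [-90.0, -0.0, 105.0]
contact_force: [0.9, -3.3, -0.7]
gripper_width: 0.0237
```

```bash
python3 go.py; python3 tilt.py;  python3 - <<'E'
from h import *
p,d=capture('wrist'); save('w12',p)
E
```

```text
16.55 [0.6264 0.1152 0.0457] [-8.996e+01 -1.000e-02  1.050e+02] F [ 0.9 -3.3 -0.7] w 0.0237 j [ 27.9  27.5 -17.1  -0.  -45.4 -12.9]
270 tx -0.0275 z 0.0626
278 tx -0.0264 z 0.0664
286 tx -0.0253 z 0.0698
294 tx -0.0246 z 0.0739
302 tx -0.0234 z 0.0767
310 tx -0.0217 z 0.0783
318 tx -0.0197 z 0.0794
326 tx -0.0168 z 0.0788
334 tx -0.0130 z 0.0769
342 tx -0.0304 z 0.1091
350 tx -0.0295 z 0.1108
358 tx -0.0281 z 0.1115
366 tx -0.0274 z 0.1133
374 tx -0.0247 z 0.1122
382 tx 0.0082 z 0.0708
390 tx 0.0124 z 0.0694
398 tx 0.0164 z 0.0683
406 tx 0.0210 z 0.0667
```

View pics/w12.png

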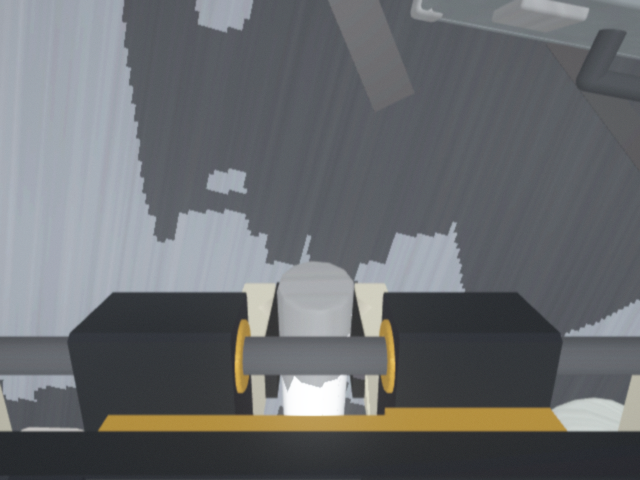

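The dolly tilts well, but the shaft sits high in the pads, about 15 mm above the TCP, so I couldn't lay the tail down without dropping it. I'll bring it back upright and re-grip close to the tail, so the shaft sits near the fingertips.

Call:
{"op": "apply_moves", "data": {
  "deltas": [
    {"tx": 0.006, "ty": -0.011, "tz": 0, "turn": 0, "gripper": 0.015},
    {"tx": 0.013, "ty": -0.021, "tz": 0, "turn": 0, "gripper": 0.015},
    {"tx": 0.021, "ty": -0.031, "tz": 0, "turn": 0, "gripper": 0.015},
    {"tx": 0.031, "ty": -0.041, "tz": 0, "turn": 0, "gripper": 0.015},
    {"tx": 0.043, "ty": -0.05, "tz": 0, "turn": 0, "gripper": 0.015}
  ]
}}

```text
time_s: 17.15
tcp_pos: [0.6153, 0.1585, 0.0984]
eef_rot: [-90.1, -0.0, 105.0]
contact_force: [1.1, 0.7, -3.8]
gripper_width: 0.0233
```

Call:
{"op": "apply_moves", "data": {
  "deltas": [
    {"tx": 0.013, "ty": -0.007, "tz": 0, "turn": 0, "gripper": 0.015},
    {"tx": 0.028, "ty": -0.0135, "tz": 0, "turn": 0, "gripper": 0.015},
    {"tx": 0.041, "ty": -0.017, "tz": 0, "turn": 0, "gripper": 0.015},
    {"tx": 0.053, "ty": -0.0185, "tz": 0, "turn": 0, "gripper": 0.015},
    {"tx": 0.065, "ty": -0.0192, "tz": 0, "turn": 0, "gripper": 0.015}
  ]
}}

```text
time_s: 17.65
tcp_pos: [0.5981, 0.2209, 0.1158]
eef_rot: [-90.0, 0.0, 105.0]
contact_force: [0.2, 0.6, -5.0]
gripper_width: 0.0237
```

```bash
python3 go.py .592 .243 .114 105; python3 tilt.py
```

```text
tx 0.0229 ty 0.0018 tz 0.0002 turn 0.0003
17.65 [0.5981 0.2209 0.1158] [-8.9960e+01  1.0000e-02  1.0502e+02] F [ 0.2  0.6 -5. ] w 0.0237 j [ 37.8  23.  -13.4  -0.  -53.6 -22.8]
270 tx 0.0136 z 0.0329
278 tx 0.0063 z 0.0611
286 tx 0.0002 z 0.0841
294 tx -0.0049 z 0.1030
302 tx -0.0088 z 0.1179
310 tx -0.0116 z 0.1292
318 tx -0.0151 z 0.1411
326 tx -0.0169 z 0.1491
334 tx -0.0146 z 0.1497
342 tx -0.0305 z 0.1794
350 tx -0.0298 z 0.1814
358 tx -0.0292 z 0.1833
366 tx -0.0274 z 0.1834
374 tx -0.0247 z 0.1823
382 tx -0.0013 z 0.1536
390 tx 0.0008 z 0.1545
398 tx 0.0031 z 0.1551
406 tx 0.1336 z 0.0007
```

Call:
{"op": "apply_moves", "data": {
  "deltas": [
    {"tx": 0.006, "ty": 0.0005, "tz": 0, "turn": 0, "gripper": 0.015},
    {"tx": 0.012, "ty": 0.001, "tz": 0, "turn": 0, "gripper": 0.015},
    {"tx": 0.018, "ty": 0.0015, "tz": 0, "turn": 0, "gripper": 0.015},
    {"tx": 0.023, "ty": 0.003, "tz": 0, "turn": 0, "gripper": 0.015},
    {"tx": 0.023, "ty": 0.003, "tz": 0, "turn": 0, "gripper": 0.015}
  ]
}}

```text
time_s: 18.2
tcp_pos: [0.5932, 0.2432, 0.1139]
eef_rot: [-90.1, -0.0, 105.1]
contact_force: [-1.4, 1.3, 4.1]
gripper_width: 0.0238
```

```bash
python3 go.py .592 .243 .114 105; python3 tilt.py | sed -n 1,9p; python3 - <<'E'
from h import *
p,d=capture('wrist'); save('w13',p)
E
```

```text
tx 0.0001 ty -0.0001 tz 0.0012 turn 0.0009
18.2 [0.5932 0.2432 0.1139] [-9.0100e+01 -3.0000e-02  1.0505e+02] F [-1.4  1.3  4.1] w 0.0238 j [ 39.7  23.4 -13.2   0.  -53.3 -24.7]
270 tx -0.0068 z 0.0805
278 tx -0.0075 z 0.0910
286 tx -0.0081 z 0.1005
294 tx -0.0093 z 0.1103
302 tx -0.0096 z 0.1174
310 tx -0.0106 z 0.1255
318 tx -0.0104 z 0.1307
326 tx -0.0115 z 0.1377
334 tx -0.0125 z 0.1442
```

View pics/w13.png

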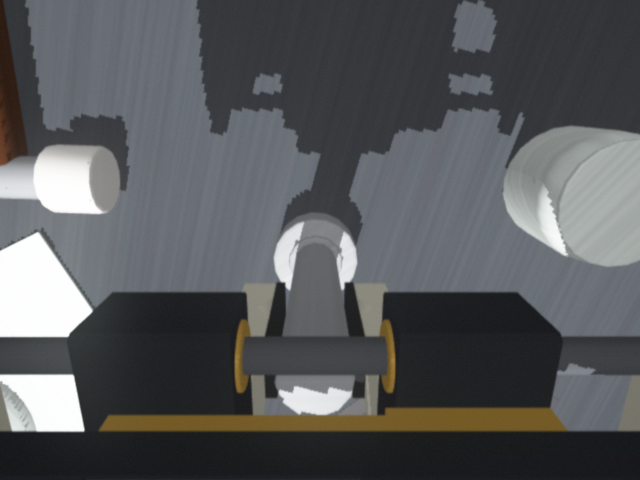

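Call:
{"op": "apply_moves", "data": {
  "deltas": [
    {"tx": 0.004, "ty": 0.001, "tz": 0, "turn": 0, "gripper": 0.015},
    {"tx": 0.008, "ty": 0.002, "tz": 0, "turn": 0, "gripper": 0.015},
    {"tx": 0.01, "ty": 0.003, "tz": 0, "turn": 0, "gripper": 0.015},
    {"tx": 0.01, "ty": 0.003, "tz": 0, "turn": 0, "gripper": 0.015}
  ]
}}

```text
time_s: 18.7
tcp_pos: [0.5908, 0.2523, 0.1112]
eef_rot: [-90.1, -0.0, 105.0]
contact_force: [-3.2, 1.2, 7.4]
gripper_width: 0.0236
```

```bash
python3 go.py .592 .243 .114 105; python3 tilt.py | sed -n 1,9p
```

```text
tx -0.0093 ty -0.0028 tz 0.0012 turn 0.0005
18.7 [0.5908 0.2523 0.1112] [-9.0110e+01 -3.0000e-02  1.0503e+02] F [-3.2  1.2  7.4] w 0.0236 j [ 40.5  23.6 -13.2   0.  -53.1 -25.5]
270 tx -0.0095 z 0.0845
278 tx -0.0096 z 0.0931
286 tx -0.0099 z 0.1016
294 tx -0.0100 z 0.1089
302 tx -0.0099 z 0.1154
310 tx -0.0103 z 0.1222
318 tx -0.0103 z 0.1278
326 tx -0.0101 z 0.1327
334 tx -0.0097 z 0.1367
```

Call:
{"op": "apply_moves", "data": {
  "deltas": [
    {"tx": 0, "ty": -0.002, "tz": 0, "turn": 0, "gripper": 0.025},
    {"tx": 0, "ty": -0.002, "tz": 0, "turn": 0, "gripper": 0.032},
    {"tx": 0, "ty": -0.003, "tz": 0, "turn": 0, "gripper": 0.04},
    {"tx": 0, "ty": -0.02, "tz": 0, "turn": 0, "gripper": 0.04},
    {"tx": 0, "ty": -0.03, "tz": 0, "turn": 0, "gripper": 0.04}
  ]
}}

```text
time_s: 19.25
tcp_pos: [0.5904, 0.2518, 0.1407]
eef_rot: [-90.0, 0.0, 105.0]
contact_force: [0.1, -0.7, 0.1]
gripper_width: 0.0394
```

```bash
python3 go.py .592 .243 .143 105; python3 tilt.py | sed -n 1,18p
```

```text
tx -0.0089 ty -0.0023 tz 0.0007 turn 0.0002
19.25 [0.5904 0.2518 0.1407] [-9.0010e+01  1.0000e-02  1.0501e+02] F [ 0.1 -0.7  0.1] w 0.0394 j [ 40.5  22.  -11.4   0.  -56.6 -25.5]
270 tx -0.0090 z 0.1127
278 tx -0.0095 z 0.1225
286 tx -0.0088 z 0.1289
294 tx -0.0092 z 0.1368
302 tx -0.0093 z 0.1437
310 tx -0.0094 z 0.1500
318 tx -0.0066 z 0.1506
326 tx -0.0032 z 0.1501
334 tx 0.0002 z 0.1497
342 tx -0.0305 z 0.2045
350 tx -0.0302 z 0.2069
358 tx -0.0289 z 0.2078
366 tx -0.0274 z 0.2084
374 tx -0.0248 z 0.2074
382 tx nan z nan
390 tx 0.1393 z 0.0004
398 tx 0.1464 z 0.0009
406 tx 0.1547 z 0.0001
```

Call:
{"op": "apply_moves", "data": {
  "deltas": [
    {"tx": 0.002, "ty": -0.004, "tz": 0, "turn": 0, "gripper": 0.04},
    {"tx": 0.002, "ty": -0.004, "tz": 0, "turn": 0, "gripper": 0.015},
    {"tx": 0.002, "ty": -0.004, "tz": 0, "turn": 0, "gripper": 0.015},
    {"tx": 0.002, "ty": -0.004, "tz": 0, "turn": 0, "gripper": 0.015},
    {"tx": 0.002, "ty": -0.004, "tz": 0, "turn": 0, "gripper": 0.015}
  ]
}}

```text
time_s: 19.8
tcp_pos: [0.5895, 0.2537, 0.1436]
eef_rot: [-90.0, 0.0, 105.0]
contact_force: [0.8, -0.5, -2.6]
gripper_width: 0.0239
```

```bash
python3 go.py .592 .243 .143 105;  python3 -c "
import numpy as np
h=139
for t in range(0,96,6):
    a=np.radians(t); print(t, 'back %.1f down %.1f'%(25-25*np.cos(a)+h*np.sin(a), h-(25*np.sin(a)+h*np.cos(a))))"
```

```text
tx -0.0110 ty 0.0006 tz 0.0004 turn 0.0001
19.8 [0.5895 0.2537 0.1436] [-8.9980e+01  1.0000e-02  1.0501e+02] F [ 0.8 -0.5 -2.6] w 0.0239 j [ 40.7  21.8 -11.2  -0.  -57.  -25.7]
0 back 0.0 down 0.0
6 back 14.7 down -1.9
12 back 29.4 down -2.2
18 back 44.2 down -0.9
24 back 58.7 down 1.8
30 back 72.8 down 6.1
36 back 86.5 down 11.9
42 back 99.4 down 19.0
48 back 111.6 down 27.4
54 back 122.8 down 37.1
60 back 132.9 down 47.8
66 back 141.8 down 59.6
72 back 149.5 down 72.3
78 back 155.8 down 85.6
84 back 160.6 down 99.6
90 back 164.0 down 114.0
```

Call:
{"op": "apply_moves", "data": {
  "deltas": [
    {"tx": -0.012, "ty": -0.0016, "tz": 0, "turn": 0, "gripper": 0.015},
    {"tx": -0.0245, "ty": -0.0022, "tz": 0, "turn": 0, "gripper": 0.015},
    {"tx": -0.037, "ty": -0.0017, "tz": 0, "turn": 0, "gripper": 0.015},
    {"tx": -0.049, "ty": -0.0002, "tz": 0, "turn": 0, "gripper": 0.015},
    {"tx": -0.059, "ty": 0.002, "tz": 0, "turn": 0, "gripper": 0.015}
  ]
}}

```text
time_s: 20.3
tcp_pos: [0.6052, 0.1953, 0.1421]
eef_rot: [-90.0, 0.0, 105.0]
contact_force: [0.2, 0.7, -2.0]
gripper_width: 0.0239
```

```bash
python3 go.py; python3 tilt.py
```

```text
20.3 [0.6052 0.1953 0.1421] [-90.01   0.   104.97] F [ 0.2  0.7 -2. ] w 0.0239 j [ 35.4  21.4 -12.1   0.  -56.5 -20.5]
270 tx 0.0285 z 0.0229
278 tx 0.0332 z 0.0254
286 tx 0.0035 z 0.1030
294 tx -0.0115 z 0.1430
302 tx -0.0088 z 0.1440
310 tx -0.0063 z 0.1455
318 tx -0.0038 z 0.1468
326 tx -0.0013 z 0.1481
334 tx 0.0007 z 0.1502
342 tx -0.0307 z 0.2061
350 tx -0.0299 z 0.2078
358 tx -0.0288 z 0.2091
366 tx -0.0266 z 0.2085
374 tx -0.0246 z 0.2085
382 tx 0.1330 z 0.0002
390 tx 0.1400 z 0.0009
398 tx 0.1479 z 0.0004
406 tx 0.1559 z 0.0000
```

Call:
{"op": "apply_moves", "data": {
  "deltas": [
    {"tx": -0.014, "ty": 0.004, "tz": 0, "turn": 0, "gripper": 0.015},
    {"tx": -0.0275, "ty": 0.01, "tz": 0, "turn": 0, "gripper": 0.015},
    {"tx": -0.0405, "ty": 0.017, "tz": 0, "turn": 0, "gripper": 0.015},
    {"tx": -0.0525, "ty": 0.0255, "tz": 0, "turn": 0, "gripper": 0.015},
    {"tx": -0.064, "ty": 0.035, "tz": 0, "turn": 0, "gripper": 0.015}
  ]
}}

```text
time_s: 20.85
tcp_pos: [0.6217, 0.1337, 0.1063]
eef_rot: [-90.0, 0.0, 105.0]
contact_force: [0.1, 0.0, -0.1]
gripper_width: 0.0239
```

```bash
python3 go.py; python3 tilt.py
```

```text
20.85 [0.6217 0.1337 0.1063] [-9.0000e+01  1.0000e-02  1.0499e+02] F [ 0.1  0.  -0.1] w 0.0239 j [ 29.7  23.5 -14.2   0.  -52.3 -14.7]
270 tx 0.0233 z -0.0001
278 tx -0.0138 z 0.0980
286 tx -0.0124 z 0.1022
294 tx -0.0102 z 0.1046
302 tx -0.0079 z 0.1065
310 tx -0.0059 z 0.1090
318 tx -0.0051 z 0.1134
326 tx -0.0031 z 0.1155
334 tx -0.0007 z 0.1168
342 tx -0.0314 z 0.1714
350 tx -0.0297 z 0.1718
358 tx -0.0288 z 0.1732
366 tx -0.0274 z 0.1739
374 tx -0.0242 z 0.1722
382 tx 0.0425 z 0.0856
390 tx 0.0517 z 0.0792
398 tx 0.0625 z 0.0713
406 tx 0.0745 z 0.0626
```

The tilt is now 54° with the shaft axis 5 mm below the TCP, as planned.

Call:
{"op": "apply_moves", "data": {
  "deltas": [
    {"tx": -0.008, "ty": 0.0085, "tz": 0, "turn": 0, "gripper": 0.015},
    {"tx": -0.0155, "ty": 0.0175, "tz": 0, "turn": 0, "gripper": 0.015},
    {"tx": -0.022, "ty": 0.027, "tz": 0, "turn": 0, "gripper": 0.015},
    {"tx": -0.028, "ty": 0.0375, "tz": 0, "turn": 0, "gripper": 0.015},
    {"tx": -0.033, "ty": 0.0485, "tz": 0, "turn": 0, "gripper": 0.015}
  ]
}}

```text
time_s: 21.4
tcp_pos: [0.6299, 0.1026, 0.0574]
eef_rot: [-90.0, -0.0, 105.0]
contact_force: [0.1, 0.1, -1.2]
gripper_width: 0.0237
```

```bash
python3 go.py; python3 tilt.py; python3 - <<'E'
from h import *
p,d=capture('wrist'); save('w14',p)
E
```

```text
21.4 [0.6299 0.1026 0.0574] [-89.98  -0.   105.01] F [ 0.1  0.1 -1.2] w 0.0237 j [ 26.7  26.8 -16.4  -0.  -46.8 -11.7]
270 tx 0.0030 z 0.0001
278 tx -0.0122 z 0.0454
286 tx -0.0109 z 0.0500
294 tx -0.0100 z 0.0553
302 tx -0.0096 z 0.0610
310 tx -0.0080 z 0.0640
318 tx -0.0055 z 0.0653
326 tx -0.0017 z 0.0642
334 tx 0.0016 z 0.0640
342 tx -0.0303 z 0.1207
350 tx -0.0302 z 0.1236
358 tx -0.0281 z 0.1233
366 tx -0.0265 z 0.1238
374 tx -0.0243 z 0.1233
382 tx 0.0257 z 0.0591
390 tx 0.0307 z 0.0575
398 tx 0.0354 z 0.0563
406 tx 0.0399 z 0.0555
```

View pics/w14.png

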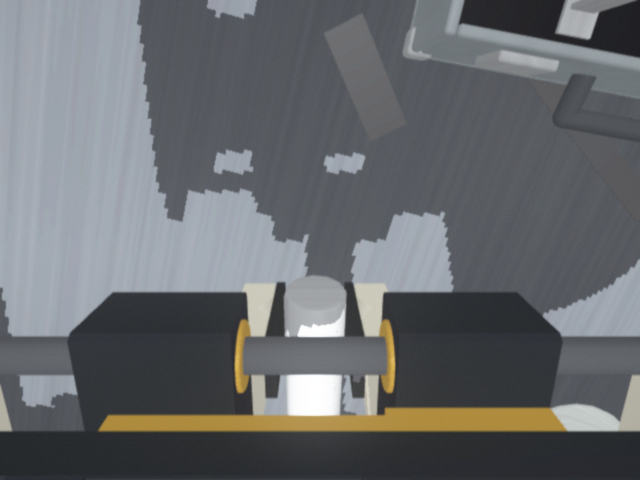

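Call:
{"op": "apply_moves", "data": {
  "deltas": [
    {"tx": -0.003, "ty": 0.008, "tz": 0, "turn": 0, "gripper": 0.015},
    {"tx": -0.0055, "ty": 0.017, "tz": 0, "turn": 0, "gripper": 0.015},
    {"tx": -0.0075, "ty": 0.025, "tz": 0, "turn": 0, "gripper": 0.015},
    {"tx": -0.0085, "ty": 0.032, "tz": 0, "turn": 0, "gripper": 0.015},
    {"tx": -0.0085, "ty": 0.035, "tz": 0, "turn": 0, "gripper": 0.015}
  ]
}}

```text
time_s: 22.0
tcp_pos: [0.6319, 0.0944, 0.0226]
eef_rot: [-89.9, 0.0, 105.0]
contact_force: [0.8, -2.1, -1.2]
gripper_width: 0.0237
```

```bash
python3 go.py; python3 tilt.py
```

```text
22.0 [0.6319 0.0944 0.0226] [-8.9930e+01  2.0000e-02  1.0501e+02] F [ 0.8 -2.1 -1.2] w 0.0237 j [ 26.   29.3 -17.8   0.  -42.9 -11. ]
270 tx -0.0113 z 0.0001
278 tx -0.0102 z 0.0060
286 tx -0.0112 z 0.0159
294 tx -0.0110 z 0.0225
302 tx -0.0102 z 0.0275
310 tx -0.0075 z 0.0284
318 tx -0.0041 z 0.0279
326 tx -0.0012 z 0.0285
334 tx 0.0027 z 0.0274
342 tx -0.0307 z 0.0867
350 tx -0.0300 z 0.0886
358 tx -0.0289 z 0.0897
366 tx -0.0260 z 0.0883
374 tx -0.0245 z 0.0890
382 tx 0.0218 z 0.0296
390 tx 0.0249 z 0.0301
398 tx 0.0287 z 0.0299
406 tx 0.0314 z 0.0310
```

Call:
{"op": "apply_moves", "data": {
  "deltas": [
    {"tx": 0, "ty": 0.0015, "tz": 0, "turn": 0, "gripper": 0.015},
    {"tx": 0, "ty": 0.0025, "tz": 0, "turn": 0, "gripper": 0.015},
    {"tx": 0, "ty": 0.0025, "tz": 0, "turn": 0, "gripper": 0.023},
    {"tx": 0, "ty": 0.0025, "tz": 0, "turn": 0, "gripper": 0.03},
    {"tx": 0, "ty": 0.0025, "tz": 0, "turn": 0, "gripper": 0.04}
  ]
}}

```text
time_s: 22.55
tcp_pos: [0.6325, 0.0954, 0.0215]
eef_rot: [-90.1, -0.0, 105.0]
contact_force: [0.3, 0.3, 0.0]
gripper_width: 0.0334
```

```bash
python3 go.py; python3 tilt.py|sed -n '3,9p;15,18p'
```

```text
22.55 [0.6325 0.0954 0.0215] [-9.0060e+01 -2.0000e-02  1.0502e+02] F [0.3 0.3 0. ] w 0.0334 j [ 26.   29.4 -17.9  -0.  -42.7 -11. ]
286 tx -0.0127 z 0.0179
294 tx -0.0116 z 0.0226
302 tx -0.0089 z 0.0236
310 tx -0.0063 z 0.0248
318 tx -0.0032 z 0.0250
326 tx -0.0003 z 0.0258
334 tx 0.0029 z 0.0259
382 tx 0.0229 z 0.0269
390 tx 0.0262 z 0.0273
398 tx 0.0291 z 0.0283
406 tx 0.0327 z 0.0283
```

The dolly is lying on the bench. I'll slide along the shaft to about 75 mm from the head face and grip firmly.

Call:
{"op": "apply_moves", "data": {
  "deltas": [
    {"tx": 0.01, "ty": 0, "tz": 0, "turn": 0, "gripper": 0.044},
    {"tx": 0.028, "ty": 0, "tz": 0, "turn": 0, "gripper": 0.044},
    {"tx": 0.046, "ty": 0, "tz": 0, "turn": 0, "gripper": 0.044},
    {"tx": 0.062, "ty": 0, "tz": 0, "turn": 0, "gripper": 0.044},
    {"tx": 0.063, "ty": 0, "tz": 0, "turn": 0, "gripper": 0.044}
  ]
}}

```text
time_s: 23.1
tcp_pos: [0.6154, 0.1587, 0.0212]
eef_rot: [-90.0, -0.0, 105.2]
contact_force: [0.4, -0.4, 0.1]
gripper_width: 0.0439
```

```bash
python3 go.py;  python3 - <<'E'
from h import *
s=r.get_state();p,d=capture('wrist'); save('w15',p);K,T,i=cam('wrist',s); P=cloud(d,K,T)
W=np.eye(4); W[:3,:3]=R.from_euler('xyz',s['eef_rot'],degrees=True).as_matrix()
Q=(P-s['tcp_pos'])@W[:3,:3]
for v in (215,225,235,245,255,265,275,285,295):
    m=(P[v,:,2]>.008)&(np.arange(640)>200)&(np.arange(640)<430); q=Q[v][m]; print(v,len(q), q.min(0).round(4) if len(q) else '',q.max(0).round(4) if len(q) else '', np.median(P[v][m][:,2]) if len(q) else '')
E
```

```text
23.1 [0.6154 0.1587 0.0212] [-9.0030e+01 -1.0000e-02  1.0518e+02] F [ 0.4 -0.4  0.1] w 0.0439 j [ 32.   29.1 -18.4  -0.  -42.4 -16.9]
215 66 [-0.0432 -0.0078 -0.0109] [-0.0399  0.0046  0.0122] 0.026175825060094055
225 65 [-0.0397 -0.0077 -0.011 ] [-0.0362  0.0042  0.0122] 0.0263522484867382
235 66 [-0.0364 -0.0082 -0.011 ] [-0.0323  0.0049  0.0124] 0.026658328764607178
245 65 [-0.0328 -0.008  -0.0112] [-0.0288  0.0037  0.0124] 0.02683253473495245
255 65 [-0.0295 -0.0086 -0.0113] [-0.0254  0.0024  0.0118] 0.027000412183906586
265 65 [-0.026  -0.0088 -0.0113] [-0.0217  0.0019  0.012 ] 0.02763946731933109
275 65 [-0.0224 -0.0089 -0.0115] [-0.0175  0.0026  0.0121] 0.028436781876274575
285 129 [-0.019  -0.0096 -0.0372] [-0.0087  0.0132  0.0374] 0.012322340801190323
295 163 [-0.0371 -0.0548 -0.0374] [-0.0047  0.0122  0.038 ] 0.020381392849059515
```

View pics/w15.png

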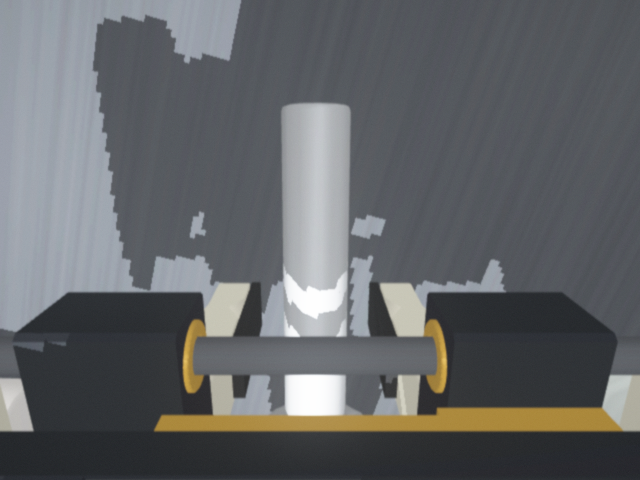

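The shaft is centred between the fingers, with its tail end at (315,105). Now I'll close firmly and lift.

Call:
{"op": "apply_moves", "data": {
  "deltas": [
    {"tx": 0, "ty": 0, "tz": 0, "turn": 0, "gripper": 0.015},
    {"tx": 0, "ty": 0, "tz": 0, "turn": 0, "gripper": 0.015},
    {"tx": 0, "ty": 0, "tz": 0, "turn": 0, "gripper": 0.015},
    {"tx": 0, "ty": 0, "tz": 0, "turn": 0, "gripper": 0.015}
  ],
  "newtons": 60
}}

```text
time_s: 23.55
tcp_pos: [0.6159, 0.1552, 0.021]
eef_rot: [-90.0, 0.0, 105.0]
contact_force: [-1.0, -0.2, -0.1]
gripper_width: 0.0226
```

Call:
{"op": "apply_moves", "data": {
  "deltas": [
    {"tx": 0, "ty": -0.01, "tz": 0, "turn": 0, "gripper": 0.015},
    {"tx": 0, "ty": -0.03, "tz": 0, "turn": 0, "gripper": 0.015},
    {"tx": 0, "ty": -0.06, "tz": 0, "turn": 0, "gripper": 0.015},
    {"tx": 0, "ty": -0.1, "tz": 0, "turn": 0, "gripper": 0.015},
    {"tx": 0, "ty": -0.13, "tz": 0, "turn": 0, "gripper": 0.015}
  ]
}}

```text
time_s: 24.05
tcp_pos: [0.6157, 0.1554, 0.1532]
eef_rot: [-90.0, -0.0, 105.0]
contact_force: [1.3, 1.0, -4.9]
gripper_width: 0.0228
```

```bash
cat > hold.py <<'E'
from h import *
import sys
s=r.get_state();p,d=capture('wrist'); save(sys.argv[1],p);K,T,i=cam('wrist',s); P=cloud(d,K,T)
Q=(P-s['tcp_pos'])@R.from_euler('xyz',s['eef_rot'],degrees=True).as_matrix()
m=np.zeros(d.shape,bool); m[60:282,250:380]=1
m&=(abs(Q[...,2])<.03)&(abs(Q[...,1])<.05)
X=Q[m]; c=X[abs(X[:,2])<.003]
print('tail tx',np.percentile(X[:,0],.3),'lat',X[:,2].min(),X[:,2].max())
k=np.polyfit(c[:,0],c[:,1],1); print('top line ty=%.4f*tx+%.4f'%tuple(k),'axis ty at 0: %.4f'%(k[1]+.012))
far=X[X[:,0]<-.05]; near=X[X[:,0]>-.035]
for q in(far,near):
    if len(q): print('lat centre',(q[:,2].min()+q[:,2].max())/2,q[:,0].mean())
E
python3 go.py .5152 -.0628 .2 5; python3 hold.py w16
```

```text
tx -0.1848 ty -0.0468 tz 0.1536 turn 1.7452
24.05 [0.6157 0.1554 0.1532] [-90.01  -0.   104.99] F [ 1.3  1.  -4.9] w 0.0228 j [ 31.7  20.7 -11.5   0.  -57.8 -16.8]
tail tx -0.07454587407083725 lat -0.01183237920214522 0.012153324460805725
top line ty=-0.0908*tx+-0.0104 axis ty at 0: 0.0016
lat centre 0.00015309107012401527 -0.062489777665410445
lat centre 0.0001785290937217146 -0.02700840528223602
```

View pics/w16.png

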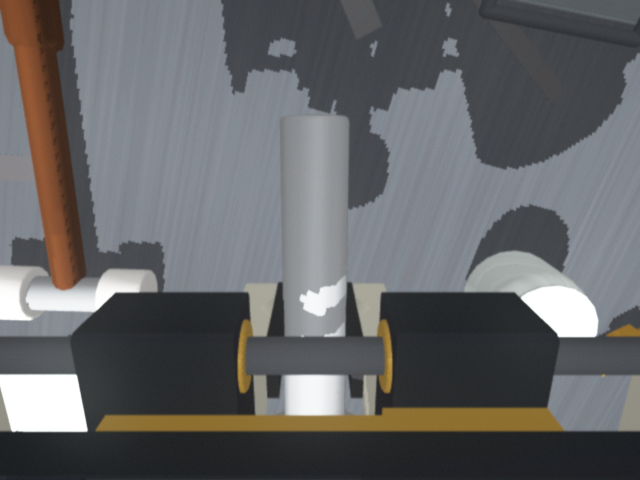

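Call:
{"op": "apply_moves", "data": {
  "deltas": [
    {"tx": -0.018, "ty": -0.02, "tz": 0.016, "turn": -0.14, "gripper": 0.015},
    {"tx": -0.036, "ty": -0.04, "tz": 0.032, "turn": -0.28, "gripper": 0.015},
    {"tx": -0.054, "ty": -0.05, "tz": 0.048, "turn": -0.42, "gripper": 0.015},
    {"tx": -0.072, "ty": -0.05, "tz": 0.064, "turn": -0.56, "gripper": 0.015},
    {"tx": -0.09, "ty": -0.05, "tz": 0.08, "turn": -0.7, "gripper": 0.015}
  ]
}}

```text
time_s: 24.6
tcp_pos: [0.5608, 0.047, 0.2013]
eef_rot: [-90.0, -0.0, 145.4]
contact_force: [-0.3, -0.1, -6.1]
gripper_width: 0.0227
```

```bash
python3 go.py .5057 -.0636 .2 185
```

```text
tx -0.0174 ty 0.0013 tz 0.1224 turn -0.6908
24.6 [0.5608 0.047  0.2013] [-9.0010e+01 -3.0000e-02  1.4542e+02] F [-0.3 -0.1 -6.1] w 0.0227 j [ 24.7  11.9 -17.2  -0.  -61.   30.7]
```

Call:
{"op": "apply_moves", "data": {
  "deltas": [
    {"tx": -0.003, "ty": 0, "tz": 0.024, "turn": -0.14, "gripper": 0.015},
    {"tx": -0.007, "ty": 0, "tz": 0.049, "turn": -0.28, "gripper": 0.015},
    {"tx": -0.01, "ty": 0, "tz": 0.073, "turn": -0.42, "gripper": 0.015},
    {"tx": -0.014, "ty": 0, "tz": 0.098, "turn": -0.56, "gripper": 0.015},
    {"tx": -0.017, "ty": 0, "tz": 0.122, "turn": -0.691, "gripper": 0.015}
  ]
}}

```text
time_s: 25.1
tcp_pos: [0.5048, -0.0628, 0.2009]
eef_rot: [-90.0, -0.1, -175.0]
contact_force: [0.4, 0.8, -5.4]
gripper_width: 0.0229
```

Call:
{"op": "apply_moves", "data": {
  "deltas": [
    {"tx": 0, "ty": 0, "tz": 0, "turn": 0, "gripper": 0.015},
    {"tx": 0, "ty": 0, "tz": 0, "turn": 0, "gripper": 0.015}
  ]
}}

```text
time_s: 25.3
tcp_pos: [0.5054, -0.0623, 0.2011]
eef_rot: [-90.0, -0.0, -175.4]
contact_force: [0.7, -0.6, -5.3]
gripper_width: 0.0227
```

```bash
python3 go.py .5057 -.0636 .09 185; python3 hold.py w17; python3 - <<'E'
from h import *
p,d=capture('scene'); save('s17',cv2.resize(p[150:310,60:320],None,fx=3,fy=3))
E
```

```text
tx -0.0002 ty 0.1111 tz 0.0013 turn -0.0077
25.3 [ 0.5054 -0.0623  0.2011] [-9.0020e+01 -1.0000e-02 -1.7544e+02] F [ 0.7 -0.6 -5.3] w 0.0227 j [ 15.1   6.8 -23.5  -0.  -59.7  79.5]
tail tx -0.07520486283201631 lat -0.013220533378869252 0.010816896492166524
top line ty=-0.0892*tx+-0.0103 axis ty at 0: 0.0017
lat centre -0.0012238405205992195 -0.06283779050252547
lat centre -0.0011608024109165376 -0.027323220631137433
```

View pics/w17.png

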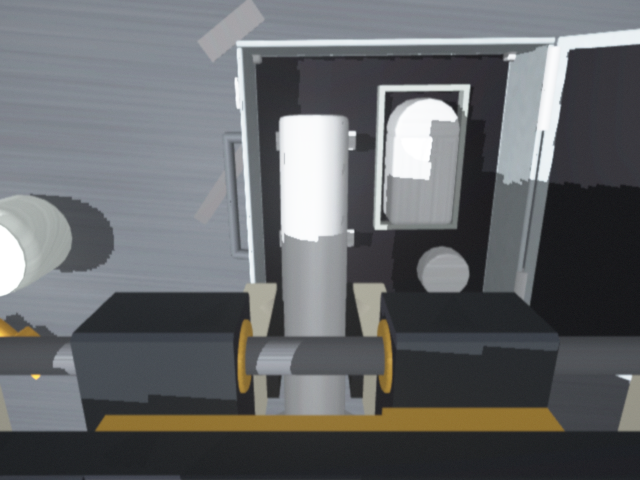

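View pics/s17.png

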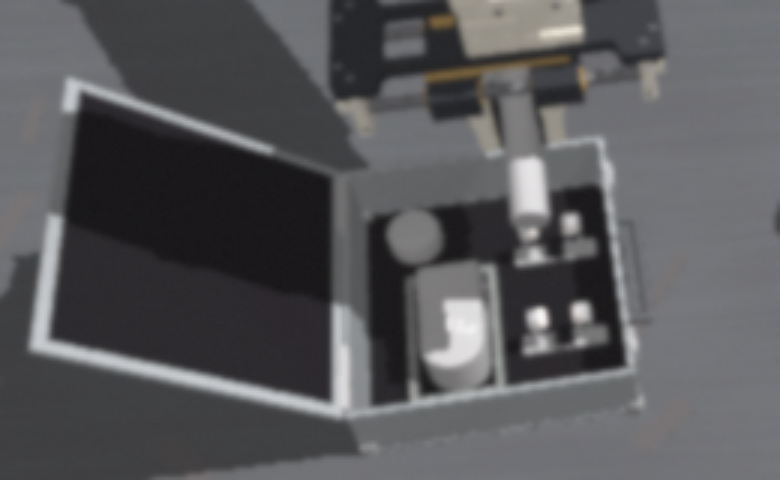

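Call:
{"op": "apply_moves", "data": {
  "deltas": [
    {"tx": 0, "ty": 0.03, "tz": 0.001, "turn": -0.007, "gripper": 0.015},
    {"tx": 0, "ty": 0.065, "tz": 0.001, "turn": -0.007, "gripper": 0.015},
    {"tx": 0, "ty": 0.1, "tz": 0.001, "turn": -0.007, "gripper": 0.015},
    {"tx": 0, "ty": 0.12, "tz": 0.001, "turn": -0.007, "gripper": 0.015},
    {"tx": 0, "ty": 0.12, "tz": 0.001, "turn": -0.007, "gripper": 0.015}
  ]
}}

```text
time_s: 25.9
tcp_pos: [0.5043, -0.0625, 0.0782]
eef_rot: [-90.0, -0.4, -174.9]
contact_force: [-0.8, -0.1, -5.1]
gripper_width: 0.0228
```

```bash
python3 go.py .5057 -.0636 .053 185; python3 hold.py w18
```

```text
tx -0.0013 ty 0.0252 tz 0.0012 turn 0.0015
25.9 [ 0.5043 -0.0625  0.0782] [ -89.97   -0.35 -174.91] F [-0.8 -0.1 -5.1] w 0.0228 j [ 15.1  15.2 -32.   -0.  -43.2  80. ]
tail tx -0.07519087139997306 lat -0.021978911301164746 0.02182680428266805
top line ty=-0.0912*tx+-0.0104 axis ty at 0: 0.0016
lat centre -0.00014281552734443127 -0.0617490223112702
lat centre -0.0012266819082854636 -0.027295618083040568
```

View pics/w18.png

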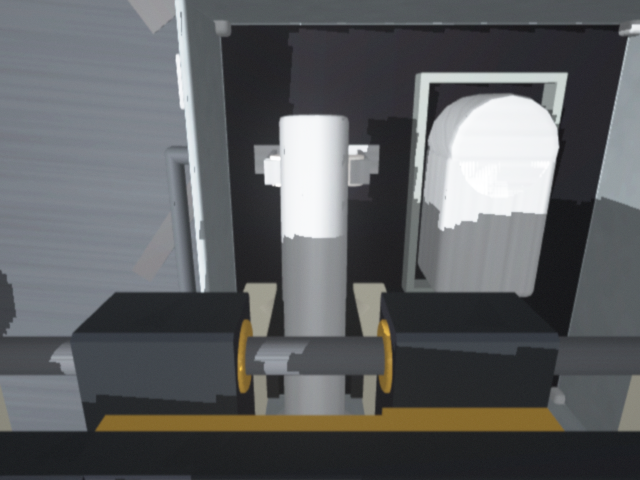

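The dolly is centred over the far clip: shaft centre at column 315, rollers' mid at about 316. Descending slowly.

Call:
{"op": "apply_moves", "data": {
  "deltas": [
    {"tx": -0.001, "ty": 0.01, "tz": 0.0005, "turn": 0, "gripper": 0.015},
    {"tx": -0.001, "ty": 0.017, "tz": 0.0005, "turn": 0, "gripper": 0.015},
    {"tx": -0.001, "ty": 0.022, "tz": 0.0005, "turn": 0, "gripper": 0.015},
    {"tx": -0.001, "ty": 0.024, "tz": 0.0005, "turn": 0, "gripper": 0.015}
  ]
}}

```text
time_s: 26.35
tcp_pos: [0.5071, -0.0631, 0.0569]
eef_rot: [-90.0, -0.0, -174.9]
contact_force: [-0.5, 0.8, -5.7]
gripper_width: 0.0223
```

```bash
python3 go.py .5057 -.0636 .05 185
```

```text
tx 0.0015 ty 0.0069 tz 0.0003 turn 0.0018
26.35 [ 0.5071 -0.0631  0.0569] [ -90.    -0.  -174.9] F [-0.5  0.8 -5.7] w 0.0223 j [ 14.9  17.1 -33.1  -0.  -39.9  80.2]
```

Call:
{"op": "apply_moves", "data": {
  "deltas": [
    {"tx": 0.001, "ty": 0.002, "tz": 0, "turn": 0, "gripper": 0.015},
    {"tx": 0.001, "ty": 0.004, "tz": 0, "turn": 0, "gripper": 0.015},
    {"tx": 0.001, "ty": 0.005, "tz": 0, "turn": 0, "gripper": 0.015}
  ]
}}

```text
time_s: 26.65
tcp_pos: [0.5064, -0.0633, 0.0523]
eef_rot: [-90.0, 0.0, -174.9]
contact_force: [-1.3, -0.7, -0.2]
gripper_width: 0.0227
```

Call:
{"op": "apply_moves", "data": {
  "deltas": [
    {"tx": 0, "ty": 0.001, "tz": 0, "turn": 0, "gripper": 0.015},
    {"tx": 0, "ty": 0.003, "tz": 0, "turn": 0, "gripper": 0.015},
    {"tx": 0, "ty": 0.003, "tz": 0, "turn": 0, "gripper": 0.015}
  ]
}}

```text
time_s: 26.95
tcp_pos: [0.5071, -0.0631, 0.0495]
eef_rot: [-90.0, 0.1, -174.9]
contact_force: [0.4, -0.4, 1.7]
gripper_width: 0.0229
```

```bash
python3 go.py .5057 -.0636 .05 185; python3 hold.py w19; python3 - <<'E'
from h import *
p,d=capture('scene'); save('s19',cv2.resize(p[150:310,60:320],None,fx=3,fy=3))
E
```

```text
tx 0.0015 ty -0.0005 tz 0.0004 turn 0.0023
26.95 [ 0.5071 -0.0631  0.0495] [-9.0000e+01  1.1000e-01 -1.7487e+02] F [ 0.4 -0.4  1.7] w 0.0229 j [ 15.   17.7 -33.6   0.  -38.7  80.1]
tail tx -0.0955466006122337 lat -0.02999245129435861 0.02983259483195899
top line ty=-0.7697*tx+-0.0405 axis ty at 0: -0.0285
lat centre -0.0009501809072406942 -0.07139863497979708
lat centre -7.992823119981098e-05 -0.020070926047379412
```

View pics/s19.png

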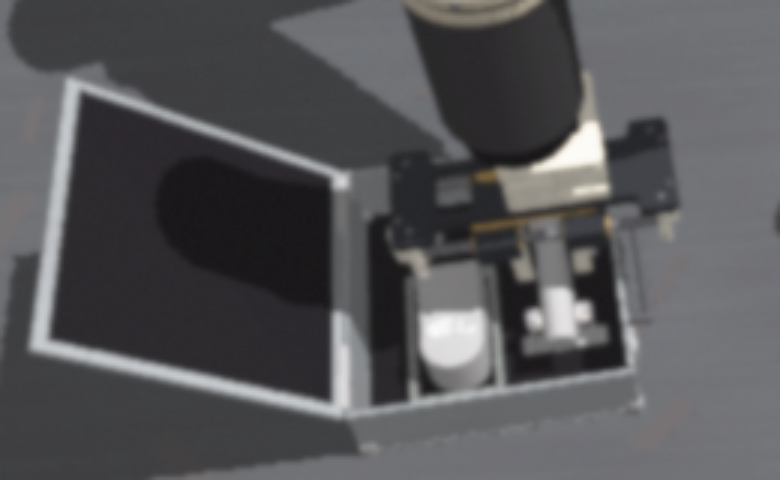

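Call:
{"op": "apply_moves", "data": {
  "deltas": [
    {"tx": 0, "ty": 0, "tz": 0, "turn": 0, "gripper": 0.015},
    {"tx": 0, "ty": 0.001, "tz": 0, "turn": 0, "gripper": 0.015},
    {"tx": 0, "ty": 0.001, "tz": 0, "turn": 0, "gripper": 0.015}
  ],
  "newtons": 12
}}

```text
time_s: 27.35
tcp_pos: [0.5065, -0.0633, 0.0483]
eef_rot: [-90.0, 0.0, -174.9]
contact_force: [1.4, -1.0, 3.2]
gripper_width: 0.0235
```

```bash
cat > shaft.py <<'E'
from h import *
import sys
s=r.get_state();p,d=capture('wrist'); save(sys.argv[1],p);K,T,i=cam('wrist',s); P=cloud(d,K,T)
Q=(P-s['tcp_pos'])@R.from_euler('xyz',s['eef_rot'],degrees=True).as_matrix()
for v in range(110,300,12):
    q=Q[v,312:319]; print(v,'tx %.4f z %.4f'%(np.median(q[:,0]),s['tcp_pos'][2]-np.median(q[:,1])))
E
python3 go.py; python3 shaft.py w20
```

```text
27.35 [ 0.5065 -0.0633  0.0483] [-8.9990e+01  2.0000e-02 -1.7488e+02] F [ 1.4 -1.   3.2] w 0.0235 j [ 15.   17.8 -33.6   0.  -38.6  80.1]
110 tx -0.0759 z 0.0054
122 tx -0.0735 z 0.0591
134 tx -0.0701 z 0.0602
146 tx -0.0664 z 0.0592
158 tx -0.0628 z 0.0593
170 tx -0.0591 z 0.0595
182 tx -0.0554 z 0.0595
194 tx -0.0515 z 0.0593
206 tx nan z nan
218 tx -0.0438 z 0.0597
230 tx -0.0397 z 0.0592
242 tx -0.0357 z 0.0595
254 tx -0.0313 z 0.0591
266 tx -0.0272 z 0.0593
278 tx -0.0226 z 0.0588
290 tx -0.0182 z 0.0587
```

The shaft is level on both clips: its top is at 59 mm all along, so the axis is at 47 mm. I'll release, rise, close the fingers and press from above at the midpoint.

Call:
{"op": "apply_moves", "data": {
  "deltas": [
    {"tx": 0, "ty": 0, "tz": 0, "turn": 0, "gripper": 0.03},
    {"tx": 0, "ty": 0, "tz": 0, "turn": 0, "gripper": 0.038},
    {"tx": 0, "ty": 0, "tz": 0, "turn": 0, "gripper": 0.038},
    {"tx": 0, "ty": -0.02, "tz": 0, "turn": 0, "gripper": 0.038},
    {"tx": 0, "ty": -0.05, "tz": 0, "turn": 0, "gripper": 0.038}
  ]
}}

```text
time_s: 27.9
tcp_pos: [0.5047, -0.0634, 0.0969]
eef_rot: [-90.0, -0.3, -174.9]
contact_force: [0.8, -0.1, 0.7]
gripper_width: 0.038
```

Call:
{"op": "apply_moves", "data": {
  "deltas": [
    {"tx": -0.009, "ty": -0.01, "tz": 0, "turn": 0, "gripper": 0.0},
    {"tx": -0.009, "ty": -0.01, "tz": 0, "turn": 0, "gripper": 0.0},
    {"tx": -0.009, "ty": -0.01, "tz": 0, "turn": 0, "gripper": 0.0},
    {"tx": -0.009, "ty": -0.01, "tz": 0, "turn": 0, "gripper": 0.0},
    {"tx": -0.009, "ty": -0.01, "tz": 0, "turn": 0, "gripper": 0.0}
  ],
  "newtons": 20
}}

```text
time_s: 28.4
tcp_pos: [0.5143, -0.0626, 0.107]
eef_rot: [-90.0, -0.1, -174.9]
contact_force: [1.0, 0.0, 1.1]
gripper_width: 0.004
```

```bash
python3 go.py .5152 -.0628 .078 185; python3 shaft.py w21
```

```text
tx -0.0009 ty 0.0290 tz 0.0003 turn 0.0018
28.4 [ 0.5143 -0.0626  0.107 ] [-8.999e+01 -1.300e-01 -1.749e+02] F [1.  0.  1.1] w 0.004 j [ 14.8  13.7 -29.2  -0.  -47.3  80.3]
110 tx -0.0748 z 0.0057
122 tx -0.0684 z 0.0061
134 tx -0.0658 z 0.0599
146 tx nan z nan
158 tx -0.0553 z 0.0595
170 tx -0.0501 z 0.0604
182 tx -0.0446 z 0.0597
194 tx -0.0389 z 0.0590
206 tx nan z nan
218 tx -0.0276 z 0.0591
230 tx -0.0217 z 0.0589
242 tx -0.0159 z 0.0593
254 tx -0.0099 z 0.0596
266 tx -0.0037 z 0.0594
278 tx 0.0027 z 0.0589
290 tx 0.0092 z 0.0588
```

View pics/w21.png

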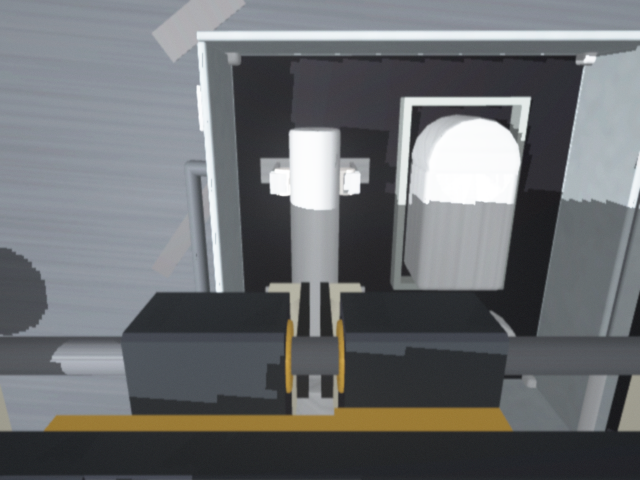

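Call:
{"op": "apply_moves", "data": {
  "deltas": [
    {"tx": -0.001, "ty": 0.015, "tz": 0, "turn": 0, "gripper": 0.0},
    {"tx": -0.001, "ty": 0.025, "tz": 0, "turn": 0, "gripper": 0.0},
    {"tx": -0.001, "ty": 0.029, "tz": 0, "turn": 0, "gripper": 0.0},
    {"tx": -0.001, "ty": 0.031, "tz": 0, "turn": 0, "gripper": 0.0}
  ]
}}

```text
time_s: 28.85
tcp_pos: [0.5157, -0.0624, 0.0764]
eef_rot: [-90.0, -0.1, -174.9]
contact_force: [0.3, 1.3, 0.1]
gripper_width: 0.001
```

Call:
{"op": "apply_moves", "data": {
  "deltas": [
    {"tx": 0, "ty": 0.001, "tz": 0, "turn": 0, "gripper": 0.0},
    {"tx": 0, "ty": 0.002, "tz": 0, "turn": 0, "gripper": 0.0},
    {"tx": 0, "ty": 0.003, "tz": 0, "turn": 0, "gripper": 0.0}
  ]
}}

```text
time_s: 29.15
tcp_pos: [0.5162, -0.0625, 0.0751]
eef_rot: [-90.0, 0.0, -174.9]
contact_force: [-2.8, 0.5, 10.5]
gripper_width: 0.0006
```

Call:
{"op": "apply_moves", "data": {
  "deltas": [
    {"tx": 0, "ty": 0.001, "tz": 0, "turn": 0, "gripper": 0.0},
    {"tx": 0, "ty": 0.002, "tz": 0, "turn": 0, "gripper": 0.0},
    {"tx": 0, "ty": 0.003, "tz": 0, "turn": 0, "gripper": 0.0}
  ]
}}

```text
time_s: 29.45
tcp_pos: [0.5164, -0.0623, 0.0716]
eef_rot: [-90.0, 0.1, -174.9]
contact_force: [-0.2, 0.3, -0.2]
gripper_width: 0.0004
```

```bash
python3 go.py; python3 shaft.py w22|sed -n '3,10p'
```

```text
29.45 [ 0.5164 -0.0623  0.0716] [-9.0010e+01  6.0000e-02 -1.7489e+02] F [-0.2  0.3 -0.2] w 0.0004 j [ 14.8  16.5 -31.2   0.  -42.2  80.3]
134 tx -0.0644 z 0.0053
146 tx -0.0641 z 0.0591
158 tx -0.0602 z 0.0622
170 tx -0.0558 z 0.0613
182 tx -0.0513 z 0.0609
194 tx -0.0466 z 0.0597
206 tx -0.0420 z 0.0593
218 tx -0.0373 z 0.0591
```

The head side has given way first. I'll keep pressing, shifted a little towards the tail.

Call:
{"op": "apply_moves", "data": {
  "deltas": [
    {"tx": -0.004, "ty": 0, "tz": 0, "turn": 0, "gripper": 0.0},
    {"tx": -0.008, "ty": 0.001, "tz": 0, "turn": 0, "gripper": 0.0},
    {"tx": -0.01, "ty": 0.004, "tz": 0, "turn": 0, "gripper": 0.0},
    {"tx": -0.01, "ty": 0.006, "tz": 0, "turn": 0, "gripper": 0.0}
  ]
}}

```text
time_s: 29.9
tcp_pos: [0.5273, -0.0612, 0.0649]
eef_rot: [-90.0, 0.1, -174.9]
contact_force: [1.5, 0.3, 0.7]
gripper_width: 0.0007
```

```bash
python3 go.py; python3 shaft.py w23
```

```text
29.9 [ 0.5273 -0.0612  0.0649] [-9.0000e+01  9.0000e-02 -1.7488e+02] F [1.5 0.3 0.7] w 0.0007 j [ 14.6  17.9 -30.2   0.  -41.8  80.5]
110 tx -0.0756 z 0.0053
122 tx -0.0703 z 0.0057
134 tx -0.0648 z 0.0050
146 tx -0.0594 z 0.0053
158 tx -0.0577 z 0.0363
170 tx -0.0552 z 0.0512
182 tx -0.0508 z 0.0512
194 tx -0.0460 z 0.0502
206 tx -0.0413 z 0.0501
218 tx -0.0365 z 0.0497
230 tx -0.0316 z 0.0493
242 tx -0.0266 z 0.0491
254 tx -0.0214 z 0.0487
266 tx -0.0163 z 0.0487
278 tx -0.0108 z 0.0480
290 tx -0.0090 z 0.0556
```

View pics/w23.png

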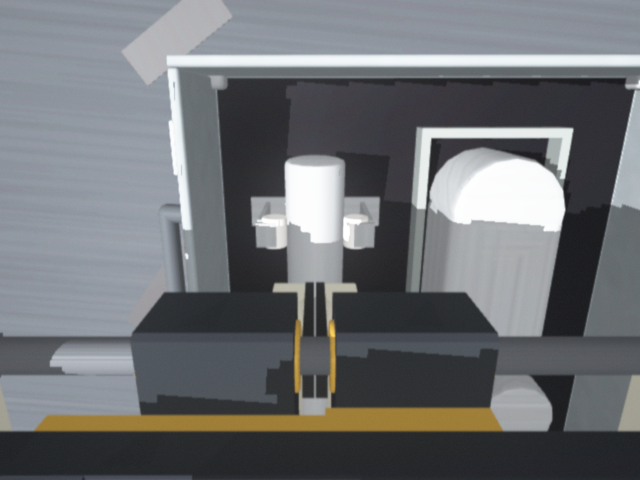

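Call:
{"op": "apply_moves", "data": {
  "deltas": [
    {"tx": 0, "ty": 0.002, "tz": 0, "turn": 0, "gripper": 0.0},
    {"tx": 0, "ty": 0.004, "tz": 0, "turn": 0, "gripper": 0.0},
    {"tx": 0, "ty": 0.006, "tz": 0, "turn": 0, "gripper": 0.0},
    {"tx": 0, "ty": 0.007, "tz": 0, "turn": 0, "gripper": 0.0}
  ]
}}

```text
time_s: 30.35
tcp_pos: [0.5263, -0.0616, 0.0588]
eef_rot: [-90.0, 0.0, -174.8]
contact_force: [-5.0, 0.3, 17.8]
gripper_width: 0.0001
```

```bash
python3 go.py; python3 shaft.py w24|sed -n '4,15p'
```

```text
30.35 [ 0.5263 -0.0616  0.0588] [-8.9970e+01  1.0000e-02 -1.7484e+02] F [-5.   0.3 17.8] w 0.0001 j [ 14.6  18.4 -30.6   0.1 -41.   80.5]
146 tx -0.0600 z 0.0058
158 tx -0.0592 z 0.0419
170 tx -0.0547 z 0.0417
182 tx -0.0501 z 0.0415
194 tx -0.0455 z 0.0419
206 tx -0.0407 z 0.0415
218 tx -0.0361 z 0.0421
230 tx -0.0311 z 0.0418
242 tx -0.0262 z 0.0420
254 tx -0.0211 z 0.0417
266 tx -0.0159 z 0.0416
278 tx -0.0108 z 0.0420
```

The shaft top is now level at 42 mm, which is home, and it resists 18 N. I'll retract and check from above, including the head end.

Call:
{"op": "apply_moves", "data": {
  "deltas": [
    {"tx": 0, "ty": -0.01, "tz": 0, "turn": 0, "gripper": 0.0},
    {"tx": 0, "ty": -0.05, "tz": 0, "turn": 0, "gripper": 0.0},
    {"tx": 0.03, "ty": -0.1, "tz": 0, "turn": 0, "gripper": 0.0},
    {"tx": 0.06, "ty": -0.15, "tz": 0, "turn": 0, "gripper": 0.0},
    {"tx": 0.09, "ty": -0.2, "tz": 0, "turn": 0, "gripper": 0.0}
  ]
}}

```text
time_s: 30.9
tcp_pos: [0.4481, -0.0685, 0.2385]
eef_rot: [-90.0, 0.0, -174.9]
contact_force: [1.2, 0.3, 0.8]
gripper_width: 0.0003
```

Call:
{"op": "apply_moves", "data": {
  "deltas": [
    {"tx": 0.02, "ty": -0.03, "tz": 0, "turn": 0, "gripper": 0.0},
    {"tx": 0.02, "ty": -0.06, "tz": 0, "turn": 0, "gripper": 0.0},
    {"tx": 0.02, "ty": -0.06, "tz": 0, "turn": 0, "gripper": 0.0}
  ]
}}

```text
time_s: 31.2
tcp_pos: [0.4308, -0.0701, 0.3018]
eef_rot: [-90.0, 0.5, -174.9]
contact_force: [0.2, -0.1, 0.5]
gripper_width: 0.0005
```

```bash
python3 go.py; python3 - <<'E'
from h import *
s=r.get_state();p,d=capture('wrist'); save('w25',p);K,T,i=cam('wrist',s); P=cloud(d,K,T); np.save('pics/Pw25.npy',P)
a=np.radians(5);ex=np.array([np.cos(a),np.sin(a)]);ey=np.array([-ex[1],ex[0]])
o=np.array([.5152,-.0628]); C=P[...,:2]-o; cx=C@ex; cy=C@ey; Z=P[...,2]
for x in range(-90,75,8):
    m=(abs(cx*1000-x)<3)&(abs(cy)<.004); 
    if m.sum(): print(x,m.sum(),np.median(Z[m]).round(4))
m=(abs(cx)<.098)&(cy<.03)&(cy>-.135); print('max z inside',np.nanmax(Z[m]),np.nanpercentile(Z[m],99.9))
E
```

```text
31.2 [ 0.4308 -0.0701  0.3018] [ -90.03    0.52 -174.85] F [ 0.2 -0.1  0.5] w 0.0005 j [ 16.9  -5.2 -22.2   0.1 -72.5  78.2]
-90 391 0.3313
-82 46 0.3449
-74 1146 0.3088
-66 503 0.3778
-58 3123 0.3867
-50 654 0.3692
-42 61 0.0419
-34 63 0.0418
-26 63 0.0418
-18 63 0.0418
-10 63 0.0419
-2 63 0.0419
6 62 0.0418
14 65 0.0418
22 61 0.0421
30 69 0.0418
38 67 0.0421
46 67 0.0421
54 67 0.042
62 70 0.0418
70 50 0.0418
max z inside 0.39479318276529357 0.3941080553427379
```

View pics/w25.png

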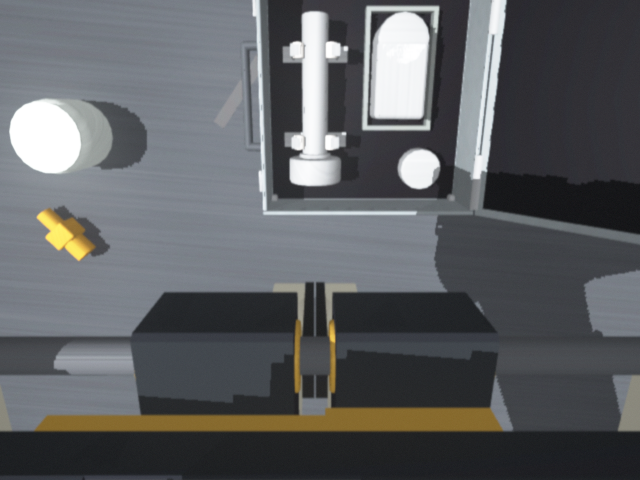

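```bash
python3 - <<'E'
from h import *
P=np.load('pics/Pw25.npy')
a=np.radians(5);ex=np.array([np.cos(a),np.sin(a)]);ey=np.array([-ex[1],ex[0]])
o=np.array([.5152,-.0628]); C=P[...,:2]-o; cx=C@ex; cy=C@ey; Z=P[...,2]
V=np.arange(480)[:,None]*np.ones(640); V=V<275
m=V&(abs(cy)<.035)&(abs(cx)<.1)
t=m&(Z>.038)&(Z<.06)&(abs(cy)<.006)&(cx>.05); print('tail end',np.nanmax(cx[t]))
h=m&(Z>.045)&(Z<.062); print('head',np.nanmin(cx[h]),np.nanmax(cx[h]),np.nanmin(cy[h]),np.nanmax(cy[h]),np.nanmax(Z[h]))
s=m&(Z>.033)&(Z<.044)
for lo,hi in((-.03,-.015),(0,.015),(.055,.07)):
    q=s&(cx>lo)&(cx<hi)&(abs(cy)<.0125); print(lo,np.nanmin(cy[q]),np.nanmax(cy[q]))
for n,lo in(('near',-.055),('far',.025)):
    q=m&(Z>.02)&(Z<.045)&(cx>lo)&(cx<lo+.03)&(abs(cy)>.0145)&(abs(cy)<.022); print(n,np.nanpercentile(cx[q],[1,99]),np.nanmin(cy[q]),np.nanmax(cy[q]))
b=V&(Z>.04)&(Z<.06)&(cy<-.04)&(cy>-.11)&(abs(cx)<.095);print('block',np.nanpercentile(cx[b],[0.5,99.5]),np.nanpercentile(cy[b],[.5,99.5]),np.nanmax(Z[b]))
E
```

```text
tail end 0.07086518156663041
head -0.07882997418665716 0.04533492454536614 -0.020443739494797 0.023043055192491262 0.057821018305668936
-0.03 -0.010248186935585508 0.01232591715614721
0 -0.010050640227370303 0.012156914165474974
0.055 -0.009424819176573541 0.011838385796860022
near [-0.05497427 -0.03374255] -0.020624749146565684 0.021941055041374717
far [0.0341374  0.04594287] -0.020141269102728176 0.021963443898877135
block [-0.0184574   0.06886335] [-0.09794838 -0.05302183] 0.04741494841127292
```

The dolly is snapped home and level, but it slid about 6 mm towards +x during pressing: the tail end is at +71 mm and should be at +65. I'll nudge it back by pushing on the tail face with the closed fingertips.

```bash
python3 go.py .6009 -.0553 .16 185
```

```text
tx -0.1715 ty 0.1393 tz 0.0007 turn 0.0022
31.25 [ 0.4301 -0.0699  0.2993] [ -90.05    0.32 -174.88] F [-0.2  0.7 -1.7] w 0.0004 j [ 16.9  -5.1 -22.4   0.  -72.4  78.2]
```

Call:
{"op": "apply_moves", "data": {
  "deltas": [
    {"tx": -0.04, "ty": 0, "tz": 0, "turn": 0, "gripper": 0.0},
    {"tx": -0.08, "ty": 0.02, "tz": 0, "turn": 0, "gripper": 0.0},
    {"tx": -0.12, "ty": 0.05, "tz": 0, "turn": 0, "gripper": 0.0},
    {"tx": -0.155, "ty": 0.08, "tz": 0, "turn": 0.001, "gripper": 0.0},
    {"tx": -0.171, "ty": 0.12, "tz": 0, "turn": 0.002, "gripper": 0.0}
  ]
}}

```text
time_s: 31.75
tcp_pos: [0.6025, -0.0547, 0.1747]
eef_rot: [-90.0, 0.0, -175.0]
contact_force: [0.3, -0.7, 0.5]
gripper_width: 0.0006
```

Call:
{"op": "apply_moves", "data": {
  "deltas": [
    {"tx": 0, "ty": 0.04, "tz": 0, "turn": 0, "gripper": 0.0},
    {"tx": 0, "ty": 0.07, "tz": 0, "turn": 0, "gripper": 0.0},
    {"tx": 0, "ty": 0.07, "tz": 0, "turn": 0, "gripper": 0.0}
  ]
}}

```text
time_s: 32.05
tcp_pos: [0.5959, -0.0554, 0.1008]
eef_rot: [-90.0, -0.6, -175.1]
contact_force: [-0.4, 0.2, 0.3]
gripper_width: 0.0005
```

```bash
python3 go.py .6009 -.0553 .045 185; python3 shaft.py w26 | head -3; python3 - <<'E'
from h import *
p,d=capture('scene'); save('s26',cv2.resize(p[180:320,140:320],None,fx=4,fy=4))
E
```

```text
tx -0.0050 ty 0.0558 tz 0.0004 turn -0.0011
32.05 [ 0.5959 -0.0554  0.1008] [ -89.98   -0.61 -175.06] F [-0.4  0.2  0.3] w 0.0005 j [ 13.3  21.1 -19.   -0.1 -50.6  81.7]
110 tx -0.0748 z 0.0007
122 tx -0.0684 z 0.0013
134 tx -0.0619 z 0.0011
```

View pics/s26.png

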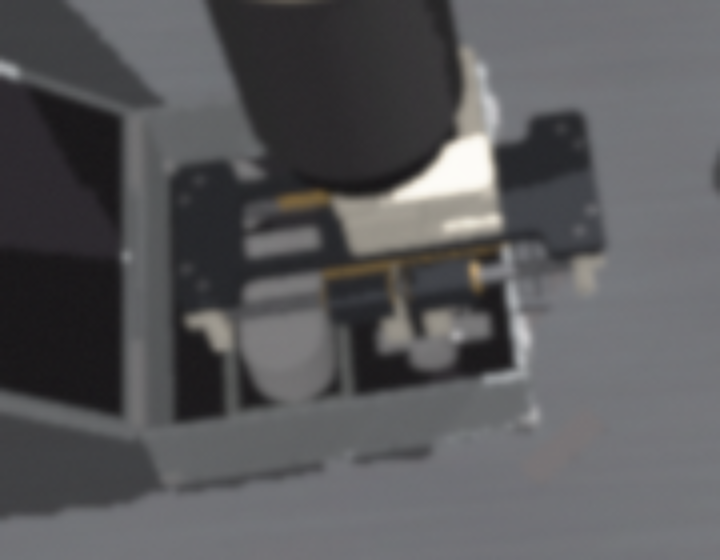

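Call:
{"op": "apply_moves", "data": {
  "deltas": [
    {"tx": 0, "ty": 0, "tz": 0, "turn": 0, "gripper": 0.0},
    {"tx": 0, "ty": 0.02, "tz": 0, "turn": 0, "gripper": 0.0},
    {"tx": 0, "ty": 0.02, "tz": 0, "turn": 0, "gripper": 0.0}
  ]
}}

```text
time_s: 32.45
tcp_pos: [0.5993, -0.0548, 0.0869]
eef_rot: [-90.0, -0.0, -175.0]
contact_force: [-0.7, -0.9, -0.5]
gripper_width: 0.0006
```

```bash
python3 go.py .6009 -.0553 .045 185; python3 go.py .5894 -.0563 .045 185
```

```text
tx -0.0016 ty 0.0419 tz 0.0007 turn -0.0004
32.45 [ 0.5993 -0.0548  0.0869] [ -90.02   -0.   -175.02] F [-0.7 -0.9 -0.5] w 0.0006 j [ 13.3  21.9 -19.8  -0.  -48.2  81.6]
tx 0.0099 ty 0.0419 tz 0.0007 turn -0.0004
32.45 [ 0.5993 -0.0548  0.0869] [ -90.02   -0.   -175.02] F [-0.7 -0.9 -0.5] w 0.0006 j [ 13.3  21.9 -19.8  -0.  -48.2  81.6]
```

Call:
{"op": "apply_moves", "data": {
  "deltas": [
    {"tx": -0.002, "ty": 0.012, "tz": 0, "turn": 0, "gripper": 0.0},
    {"tx": -0.002, "ty": 0.027, "tz": 0, "turn": 0, "gripper": 0.0},
    {"tx": -0.002, "ty": 0.042, "tz": 0, "turn": 0, "gripper": 0.0},
    {"tx": -0.002, "ty": 0.042, "tz": 0, "turn": 0, "gripper": 0.0}
  ]
}}

```text
time_s: 32.85
tcp_pos: [0.6009, -0.0548, 0.0436]
eef_rot: [-90.0, -0.1, -175.0]
contact_force: [0.3, 0.1, 0.3]
gripper_width: 0.0001
```

Call:
{"op": "apply_moves", "data": {
  "deltas": [
    {"tx": 0.002, "ty": 0, "tz": 0, "turn": 0, "gripper": 0.0},
    {"tx": 0.004, "ty": 0, "tz": 0, "turn": 0, "gripper": 0.0},
    {"tx": 0.006, "ty": 0, "tz": 0, "turn": 0, "gripper": 0.0}
  ]
}}

```text
time_s: 33.15
tcp_pos: [0.5969, -0.055, 0.046]
eef_rot: [-90.0, 0.2, -175.0]
contact_force: [2.9, 0.4, -0.3]
gripper_width: 0.0006
```

Call:
{"op": "apply_moves", "data": {
  "deltas": [
    {"tx": 0.002, "ty": 0, "tz": 0, "turn": 0, "gripper": 0.0},
    {"tx": 0.004, "ty": 0, "tz": 0, "turn": 0, "gripper": 0.0},
    {"tx": 0.004, "ty": 0, "tz": 0, "turn": 0, "gripper": 0.0}
  ]
}}

```text
time_s: 33.45
tcp_pos: [0.5926, -0.0554, 0.0456]
eef_rot: [-90.0, 0.1, -175.0]
contact_force: [3.7, 0.3, 2.7]
gripper_width: 0.0004
```

```bash
python3 go.py
```

```text
33.45 [ 0.5926 -0.0554  0.0456] [-9.0000e+01  1.3000e-01 -1.7498e+02] F [3.7 0.3 2.7] w 0.0004 j [ 13.5  24.3 -22.9   0.  -42.6  81.5]
```

Nearly there. A couple more mm, then back off and retract.

Call:
{"op": "apply_moves", "data": {
  "deltas": [
    {"tx": 0.001, "ty": 0, "tz": 0, "turn": 0, "gripper": 0.0},
    {"tx": 0.002, "ty": 0, "tz": 0, "turn": 0, "gripper": 0.0},
    {"tx": 0.002, "ty": 0, "tz": 0, "turn": 0, "gripper": 0.0},
    {"tx": -0.006, "ty": 0, "tz": 0, "turn": 0, "gripper": 0.0},
    {"tx": -0.006, "ty": -0.01, "tz": 0, "turn": 0, "gripper": 0.0}
  ]
}}

```text
time_s: 33.95
tcp_pos: [0.596, -0.0553, 0.0529]
eef_rot: [-90.0, -0.3, -175.0]
contact_force: [-0.6, -0.8, 0.4]
gripper_width: 0.0004
```

Call:
{"op": "apply_moves", "data": {
  "deltas": [
    {"tx": 0, "ty": -0.04, "tz": 0, "turn": 0, "gripper": 0.0},
    {"tx": 0, "ty": -0.09, "tz": 0, "turn": 0, "gripper": 0.0},
    {"tx": 0.03, "ty": -0.13, "tz": 0, "turn": 0, "gripper": 0.0},
    {"tx": 0.07, "ty": -0.17, "tz": 0, "turn": 0, "gripper": 0.0},
    {"tx": 0.12, "ty": -0.2, "tz": 0, "turn": 0, "gripper": 0.0}
  ]
}}

```text
time_s: 34.45
tcp_pos: [0.4893, -0.0647, 0.2487]
eef_rot: [-90.0, -0.0, -175.0]
contact_force: [-0.6, 0.6, 0.7]
gripper_width: 0.0009
```

Call:
{"op": "apply_moves", "data": {
  "deltas": [
    {"tx": 0.03, "ty": -0.01, "tz": 0, "turn": 0, "gripper": 0.0},
    {"tx": 0.04, "ty": -0.03, "tz": 0, "turn": 0, "gripper": 0.0},
    {"tx": 0.04, "ty": -0.03, "tz": 0, "turn": 0, "gripper": 0.0},
    {"tx": 0.04, "ty": -0.03, "tz": 0, "turn": 0, "gripper": 0.0}
  ]
}}

```text
time_s: 34.85
tcp_pos: [0.45, -0.0679, 0.2773]
eef_rot: [-90.0, 0.0, -175.0]
contact_force: [0.2, -1.1, -0.3]
gripper_width: 0.0006
```

```bash
python3 go.py; python3 - <<'E'
from h import *
s=r.get_state();p,d=capture('wrist'); save('w27',p);K,T,i=cam('wrist',s); P=cloud(d,K,T); np.save('pics/Pw27.npy',P)
a=np.radians(5);ex=np.array([np.cos(a),np.sin(a)]);ey=np.array([-ex[1],ex[0]])
o=np.array([.5152,-.0628]); C=P[...,:2]-o; cx=C@ex; cy=C@ey; Z=P[...,2]
V=np.arange(480)[:,None]*np.ones(640); V=V<275
m=V&(abs(cy)<.035)&(abs(cx)<.1)
t=m&(Z>.038)&(Z<.06)&(abs(cy)<.006)&(cx>.05); print('tail end',np.nanmax(cx[t]))
q=m&(Z>.02)&(Z<.045)&(cx>.025)&(cx<.055)&(abs(cy)>.0145)&(abs(cy)<.022); print('far clip',np.nanpercentile(cx[q],[1,99]))
for x in range(-90,75,12):
    k=m&(abs(cx*1000-x)<3)&(abs(cy)<.004)
    if k.sum(): print(x,np.median(Z[k]).round(4),end='; ')
k=V&(abs(cx)<.095)&(cy<.03)&(cy>-.125); print('max z',np.nanmax(Z[k]))
E
```

```text
34.85 [ 0.45   -0.0679  0.2773] [-9.0030e+01  2.0000e-02 -1.7501e+02] F [ 0.2 -1.1 -0.3] w 0.0006 j [ 16.3  -2.1 -22.5  -0.  -69.6  78.7]
tail end 0.06303610681412829
far clip [0.03424877 0.04600785]
-78 0.0549; -66 0.0548; -54 0.0417; -42 0.0417; -30 0.0418; -18 0.0418; -6 0.0417; 6 0.0418; 18 0.0418; 30 0.0416; 42 0.0421; 54 0.0421; 66 0.0054; max z 0.05680505340120534
```

View pics/w27.png

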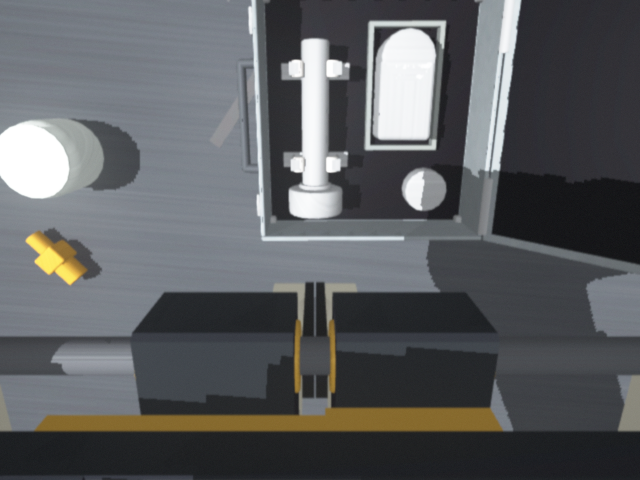

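The dolly is home: shaft top level at 42 mm, head top at 55 mm (below the rim), and the tail end at +63 mm, within 2 mm of ideal. Now the lid: I'll go behind it and push the outer face along an arc.

```bash
python3 go.py .5439 -.3902 .29 95; python3 - <<'E'
import numpy as np
p0=None
for th in [136,130,124,118,112,106,100,95,90,85,80,74,68,62,56,50,44,38,32,26,20,14,8,4,2,0]:
    a=np.radians(th);c,s=np.cos(a),np.sin(a);n=np.array([-s,c])
    if th>=90: p=198*np.array([c,s])+5.5*n; q=(p[0]-11,58.5+p[1]+5)
    else: p=186*np.array([c,s])+5.5*n; q=(p[0]-11,58.5+p[1]+17)
    print(th,'y %.0f z %.0f'%q)
E
```

```text
tx -0.0654 ty -0.0135 tz 0.3292 turn 1.5706
34.9 [ 0.4501 -0.0679  0.2765] [-9.0020e+01 -6.0000e-02 -1.7501e+02] F [ 0.1  0.1 -0.2] w 0.0008 j [ 16.3  -2.  -22.5  -0.  -69.6  78.7]
136 y -157 z 197
130 y -142 z 212
124 y -126 z 225
118 y -109 z 236
112 y -90 z 245
106 y -71 z 252
100 y -51 z 258
95 y -34 z 260
90 y -16 z 262
85 y -0 z 261
80 y 16 z 260
74 y 35 z 256
68 y 54 z 250
62 y 71 z 242
56 y 88 z 233
50 y 104 z 222
44 y 119 z 209
38 y 132 z 194
32 y 144 z 179
26 y 154 z 162
20 y 162 z 144
14 y 168 z 126
8 y 172 z 107
4 y 174 z 94
2 y 175 z 87
0 y 175 z 81
```

Call:
{"op": "apply_moves", "data": {
  "deltas": [
    {"tx": -0.008, "ty": -0.013, "tz": 0.035, "turn": 0.14, "gripper": 0.0},
    {"tx": -0.016, "ty": -0.013, "tz": 0.07, "turn": 0.28, "gripper": 0.0},
    {"tx": -0.024, "ty": -0.013, "tz": 0.105, "turn": 0.42, "gripper": 0.0},
    {"tx": -0.031, "ty": -0.013, "tz": 0.14, "turn": 0.56, "gripper": 0.0},
    {"tx": -0.038, "ty": -0.013, "tz": 0.175, "turn": 0.7, "gripper": 0.0}
  ]
}}

```text
time_s: 35.4
tcp_pos: [0.5039, -0.2404, 0.2881]
eef_rot: [-89.9, -0.2, 144.6]
contact_force: [1.1, 0.2, 0.2]
gripper_width: 0.0006
```

```bash
python3 go.py .5439 -.3902 .29 95
```

```text
tx -0.1195 ty -0.0019 tz 0.0989 turn 0.8648
35.4 [ 0.5039 -0.2404  0.2881] [-89.92  -0.18 144.55] F [1.1 0.2 0.2] w 0.0006 j [ -5.4   8.2 -10.1  -0.  -72.   60. ]
```

Call:
{"op": "apply_moves", "data": {
  "deltas": [
    {"tx": -0.022, "ty": 0, "tz": 0.018, "turn": 0.145, "gripper": 0.0},
    {"tx": -0.044, "ty": 0, "tz": 0.036, "turn": 0.29, "gripper": 0.0},
    {"tx": -0.066, "ty": 0, "tz": 0.054, "turn": 0.435, "gripper": 0.0},
    {"tx": -0.088, "ty": 0, "tz": 0.072, "turn": 0.58, "gripper": 0.0},
    {"tx": -0.11, "ty": 0, "tz": 0.09, "turn": 0.725, "gripper": 0.0}
  ]
}}

```text
time_s: 35.9
tcp_pos: [0.5421, -0.377, 0.2875]
eef_rot: [-89.8, -0.1, 103.0]
contact_force: [0.2, -1.0, 1.0]
gripper_width: 0.0003
```

```bash
python3 go.py .5439 -.3902 .197 95
```

```text
tx -0.0133 ty 0.0905 tz 0.0012 turn 0.1394
35.9 [ 0.5421 -0.377   0.2875] [-89.82  -0.13 102.99] F [ 0.2 -1.   1. ] w 0.0003 j [-17.9  18.    2.7  -0.  -74.9  30.9]
```

Call:
{"op": "apply_moves", "data": {
  "deltas": [
    {"tx": -0.013, "ty": 0, "tz": 0.001, "turn": 0.139, "gripper": 0.0},
    {"tx": -0.013, "ty": 0.02, "tz": 0.001, "turn": 0.139, "gripper": 0.0},
    {"tx": -0.013, "ty": 0.055, "tz": 0.001, "turn": 0.139, "gripper": 0.0},
    {"tx": -0.013, "ty": 0.09, "tz": 0.001, "turn": 0.139, "gripper": 0.0},
    {"tx": -0.013, "ty": 0.09, "tz": 0.001, "turn": 0.139, "gripper": 0.0}
  ]
}}

```text
time_s: 36.4
tcp_pos: [0.5409, -0.3871, 0.1924]
eef_rot: [-89.4, -0.4, 95.3]
contact_force: [0.4, -0.2, -0.7]
gripper_width: 0.0006
```

```bash
cat > yp.py <<'E'
from h import *
s=r.get_state(); a=np.radians(5);ey=np.array([-np.sin(a),np.cos(a)]);ex=np.array([np.cos(a),np.sin(a)])
h=np.array([.528,-.2088]); p=s['tcp_pos']; print("y' %.1f z %.1f x' %.1f"%((p[:2]-h)@ey*1000,p[2]*1000,(p[:2]-h)@ex*1000),'yaw',s['eef_rot'][2].round(2),'F',s['contact_force'].round(1),s['time_s'])
E
python3 yp.py; python3 - <<'E'
from h import *
p,d=capture('wrist'); save('w28',p)
p,d=capture('scene'); save('s28',cv2.resize(p[130:330,20:320],None,fx=2.6,fy=2.6))
E
```

```text
y' -178.8 z 192.4 x' -2.7 yaw 95.31 F [ 0.4 -0.2 -0.7] 36.4
```

View pics/w28.png

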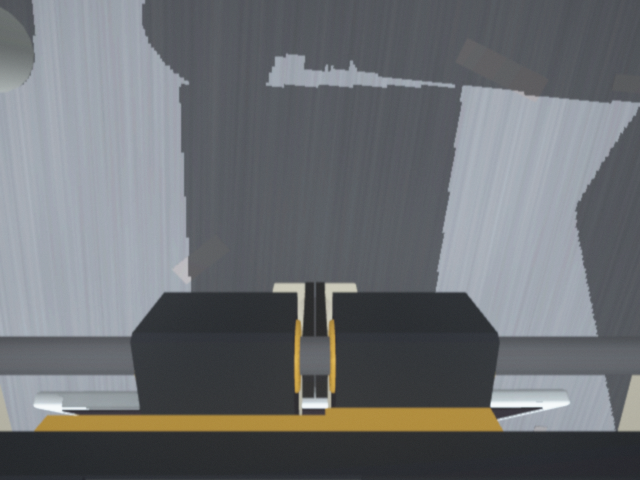

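View pics/s28.png

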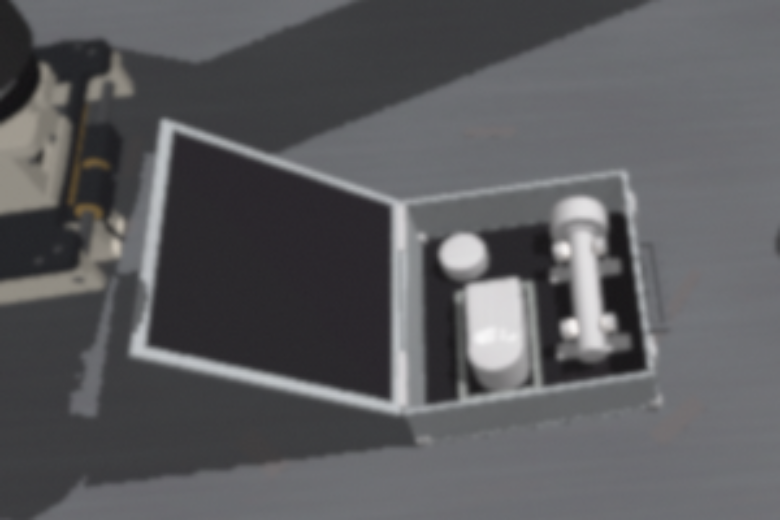

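The fingers are behind the lid's free edge. Now I'll push along the arc.

Call:
{"op": "apply_moves", "data": {
  "deltas": [
    {"tx": 0.015, "ty": 0, "tz": 0, "turn": 0, "gripper": 0.0},
    {"tx": 0.025, "ty": -0.003, "tz": 0, "turn": 0, "gripper": 0.0},
    {"tx": 0.037, "ty": -0.014, "tz": 0, "turn": 0, "gripper": 0.0},
    {"tx": 0.053, "ty": -0.027, "tz": 0, "turn": 0, "gripper": 0.0},
    {"tx": 0.07, "ty": -0.038, "tz": 0, "turn": 0, "gripper": 0.0}
  ]
}}

```text
time_s: 37.0
tcp_pos: [0.5383, -0.3195, 0.2415]
eef_rot: [-90.2, 0.2, 95.4]
contact_force: [1.4, -4.2, -0.2]
gripper_width: 0.0004
```

```bash
python3 yp.py
```

```text
y' -111.1 z 241.5 x' 0.6 yaw 95.4 F [ 1.4 -4.2 -0.2] 37.0
```

Call:
{"op": "apply_moves", "data": {
  "deltas": [
    {"tx": 0.02, "ty": -0.005, "tz": 0, "turn": 0.004, "gripper": 0.0},
    {"tx": 0.039, "ty": -0.011, "tz": 0, "turn": 0.004, "gripper": 0.0},
    {"tx": 0.059, "ty": -0.016, "tz": 0, "turn": 0.004, "gripper": 0.0},
    {"tx": 0.077, "ty": -0.019, "tz": 0, "turn": 0.004, "gripper": 0.0},
    {"tx": 0.095, "ty": -0.02, "tz": 0, "turn": 0.004, "gripper": 0.0}
  ]
}}

```text
time_s: 37.5
tcp_pos: [0.5297, -0.2238, 0.2613]
eef_rot: [-90.3, 0.1, 95.2]
contact_force: [2.3, -2.5, 0.0]
gripper_width: 0.0007
```

```bash
python3 yp.py;python3 - <<'E'
from h import *
p,d=capture('scene'); save('s29',cv2.resize(p[130:330,20:320],None,fx=2.6,fy=2.6))
E
```

```text
y' -15.1 z 261.3 x' 0.4 yaw 95.21 F [ 2.3 -2.5  0. ] 37.5
```

View pics/s29.png

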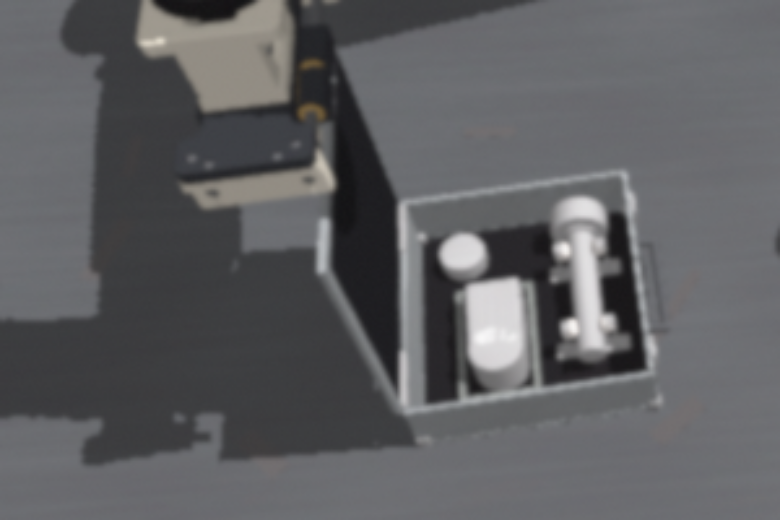

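Call:
{"op": "apply_moves", "data": {
  "deltas": [
    {"tx": 0.015, "ty": 0, "tz": 0, "turn": 0, "gripper": 0.0},
    {"tx": 0.031, "ty": 0.001, "tz": 0, "turn": 0, "gripper": 0.0},
    {"tx": 0.05, "ty": 0.005, "tz": 0, "turn": 0, "gripper": 0.0},
    {"tx": 0.069, "ty": 0.011, "tz": 0, "turn": 0, "gripper": 0.0},
    {"tx": 0.086, "ty": 0.019, "tz": 0, "turn": 0, "gripper": 0.0}
  ]
}}

```text
time_s: 38.05
tcp_pos: [0.5213, -0.1379, 0.2404]
eef_rot: [-90.2, 0.0, 95.2]
contact_force: [0.6, -0.7, 2.3]
gripper_width: 0.0005
```

```bash
python3 yp.py;python3 - <<'E'
from h import *
p,d=capture('scene'); save('s30',cv2.resize(p[130:330,20:320],None,fx=2.6,fy=2.6))
E
```

```text
y' 71.3 z 240.4 x' -0.5 yaw 95.18 F [ 0.6 -0.7  2.3] 38.05
```

View pics/s30.png

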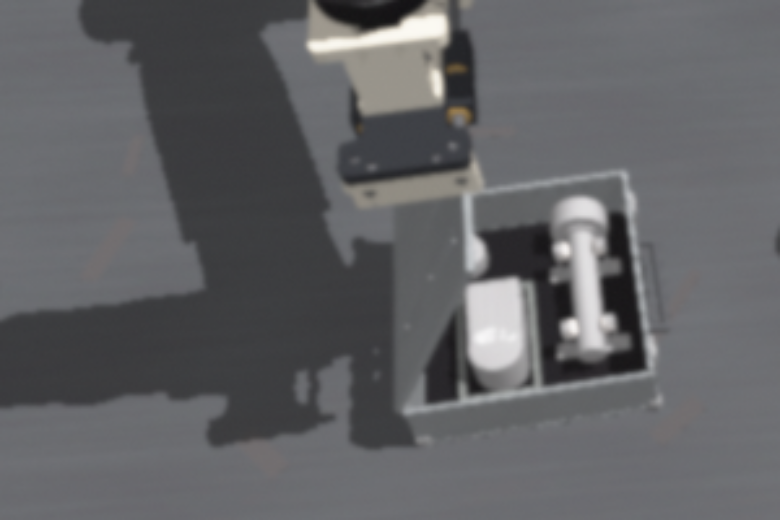

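Call:
{"op": "apply_moves", "data": {
  "deltas": [
    {"tx": 0.017, "ty": 0.008, "tz": 0, "turn": 0, "gripper": 0.0},
    {"tx": 0.033, "ty": 0.019, "tz": 0, "turn": 0, "gripper": 0.0},
    {"tx": 0.048, "ty": 0.032, "tz": 0, "turn": 0, "gripper": 0.0},
    {"tx": 0.061, "ty": 0.047, "tz": 0, "turn": 0, "gripper": 0.0},
    {"tx": 0.073, "ty": 0.062, "tz": 0, "turn": 0, "gripper": 0.0}
  ]
}}

```text
time_s: 38.6
tcp_pos: [0.5143, -0.0654, 0.1774]
eef_rot: [-90.1, 0.0, 95.2]
contact_force: [0.2, -2.4, 0.2]
gripper_width: -0.0001
```

Call:
{"op": "apply_moves", "data": {
  "deltas": [
    {"tx": 0.01, "ty": 0.017, "tz": 0, "turn": 0, "gripper": 0.0},
    {"tx": 0.018, "ty": 0.035, "tz": 0, "turn": 0, "gripper": 0.0},
    {"tx": 0.024, "ty": 0.053, "tz": 0, "turn": 0, "gripper": 0.0},
    {"tx": 0.028, "ty": 0.072, "tz": 0, "turn": 0, "gripper": 0.0},
    {"tx": 0.03, "ty": 0.084, "tz": 0, "turn": 0, "gripper": 0.0}
  ]
}}

```text
time_s: 39.1
tcp_pos: [0.5114, -0.0357, 0.0924]
eef_rot: [-90.0, -0.0, 95.2]
contact_force: [-0.7, -0.3, 2.4]
gripper_width: 0.0001
```

```bash
python3 yp.py;python3 - <<'E'
from h import *
p,d=capture('scene'); save('s31',cv2.resize(p[130:330,20:320],None,fx=2.6,fy=2.6))
E
```

```text
y' 173.9 z 92.4 x' -1.4 yaw 95.18 F [-0.7 -0.3  2.4] 39.1
```

View pics/s31.png

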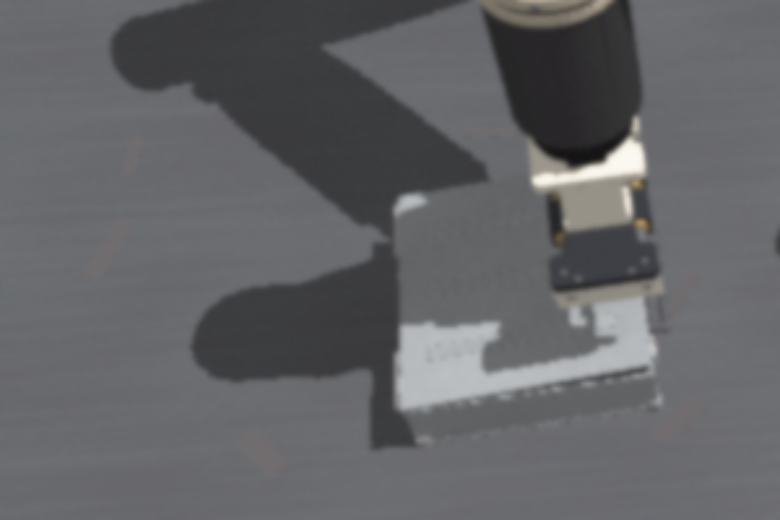

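Nearly shut. Pressing the last bit down gently.

Call:
{"op": "apply_moves", "data": {
  "deltas": [
    {"tx": 0, "ty": 0.004, "tz": 0, "turn": 0, "gripper": 0.0},
    {"tx": 0, "ty": 0.008, "tz": 0, "turn": 0, "gripper": 0.0},
    {"tx": 0, "ty": 0.011, "tz": 0, "turn": 0, "gripper": 0.0}
  ]
}}

```text
time_s: 39.45
tcp_pos: [0.512, -0.0362, 0.0823]
eef_rot: [-90.1, -0.0, 95.1]
contact_force: [0.5, 1.6, 0.2]
gripper_width: 0.0004
```

Call:
{"op": "apply_moves", "data": {
  "deltas": [
    {"tx": 0, "ty": 0.001, "tz": 0, "turn": 0, "gripper": 0.0},
    {"tx": 0, "ty": 0.002, "tz": 0, "turn": 0, "gripper": 0.0},
    {"tx": 0, "ty": 0.002, "tz": 0, "turn": 0, "gripper": 0.0}
  ]
}}

```text
time_s: 39.75
tcp_pos: [0.512, -0.0362, 0.0817]
eef_rot: [-90.1, 0.0, 95.2]
contact_force: [-5.6, 2.0, 16.3]
gripper_width: 0.0003
```

The lid resists at 16 N with its top at about 64 mm, so it's shut. I'll retract and check.

Call:
{"op": "apply_moves", "data": {
  "deltas": [
    {"tx": 0, "ty": -0.005, "tz": 0, "turn": 0, "gripper": 0.0},
    {"tx": 0, "ty": -0.04, "tz": 0, "turn": 0, "gripper": 0.0},
    {"tx": 0, "ty": -0.09, "tz": 0, "turn": 0, "gripper": 0.0},
    {"tx": 0, "ty": -0.14, "tz": 0, "turn": 0, "gripper": 0.0},
    {"tx": 0, "ty": -0.19, "tz": 0, "turn": 0, "gripper": 0.0}
  ]
}}

```text
time_s: 40.25
tcp_pos: [0.5111, -0.0365, 0.2723]
eef_rot: [-90.0, -0.0, 95.1]
contact_force: [1.4, 1.0, -0.1]
gripper_width: 0.0004
```

Call:
{"op": "apply_moves", "data": {
  "deltas": [
    {"tx": 0.04, "ty": 0, "tz": 0, "turn": 0, "gripper": 0.0},
    {"tx": 0.09, "ty": 0, "tz": 0, "turn": 0, "gripper": 0.0},
    {"tx": 0.14, "ty": 0, "tz": 0, "turn": 0, "gripper": 0.0},
    {"tx": 0.19, "ty": 0, "tz": 0, "turn": 0, "gripper": 0.0},
    {"tx": 0.24, "ty": 0, "tz": 0, "turn": 0, "gripper": 0.0}
  ]
}}

```text
time_s: 40.75
tcp_pos: [0.4894, 0.2046, 0.2705]
eef_rot: [-90.1, -0.0, 95.1]
contact_force: [0.7, -0.5, 0.7]
gripper_width: 0.0002
```

Call:
{"op": "apply_moves", "data": {
  "deltas": [
    {"tx": 0.04, "ty": 0, "tz": 0, "turn": 0, "gripper": 0.0},
    {"tx": 0.06, "ty": 0, "tz": 0, "turn": 0, "gripper": 0.0},
    {"tx": 0.06, "ty": 0, "tz": 0, "turn": 0, "gripper": 0.0}
  ]
}}

```text
time_s: 41.05
tcp_pos: [0.4843, 0.2648, 0.2695]
eef_rot: [-90.0, 0.0, 95.3]
contact_force: [0.4, -1.0, 0.0]
gripper_width: 0.0005
```

```bash
python3 go.py; python3 - <<'E'
from h import *
p,d=capture('top'); save('t32',p);K,T,i=cam('top'); P=cloud(d,K,T)
a=np.radians(5);ex=np.array([np.cos(a),np.sin(a)]);ey=np.array([-ex[1],ex[0]])
C=P[...,:2]-np.array([.528,-.2088]); cx=C@ex; cy=C@ey
m=(abs(cx)<.09)&(cy>.02)&(cy<.18)&(P[...,2]>.03)&(P[...,2]<.12)
A=np.c_[cx[m],cy[m],np.ones(m.sum())]; c=np.linalg.lstsq(A,P[m][:,2],rcond=None)[0]; print('lid plane',c,'tilt deg',np.degrees(np.arctan(c[1])),m.sum())
p,d=capture('scene'); save('s32',p)
E
```

```text
41.05 [0.4843 0.2648 0.2695] [-8.999e+01  1.000e-02  9.530e+01] F [ 0.4 -1.   0. ] w 0.0005 j [ 49.    8.  -12.7  -0.  -69.3 -43.7]
lid plane [-0.00043319 -0.0005332   0.06556716] tilt deg -0.030549961833995005 11361
```

View pics/t32.png

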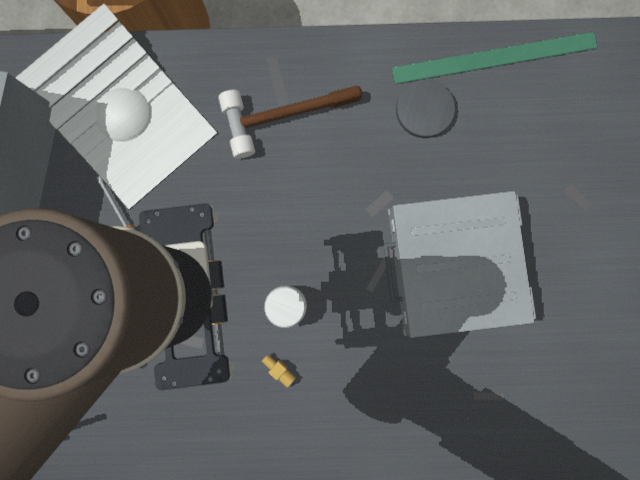

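View pics/s32.png

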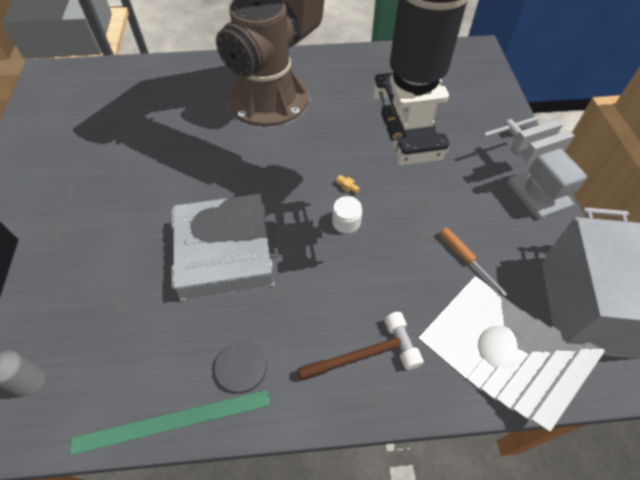

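Both views show the lid flat and shut (tilt -0.03°), at about (460,265) in the top view. The tin (285,306), coupling (278,370), mallet, weight disc and screwdriver are where they started, and the arm is clear. Handing in.

```bash
python3 -c "
from plant import r
print(r.close_job())"
```

```text
the job is handed in; nothing more can be done
None
```

The case is packed and the lid shut. I handed the job in at about 41 s of the 72 s allowed; it reports no verdict.

**What I did**
- **Block dolly:** I set it flat in its fenced bay. Before that I nudged the open lid back from 126° to 136°, because the gripper body would have touched it.
- **Disc dolly:** I tipped it over in a light grip and laid it on the bench, then carried it to its clips. I pressed it down with closed fingertips until it snapped home.
- **Lid:** I closed it last, pushing on its outer face near the free edge.

**Last checks**
- **Block:** its top is level at 44–45 mm, and it sits inside the fences.
- **Disc dolly:** the shaft top is level at 42 mm, its seated height. The head top is at 55–57 mm, under the 58 mm rim.
- **Lid:** it lies flat within 0.03° and held 16 N when pressed.
- **Bystanders:** the tin, coupling, mallet, weight disc and screwdriver look unmoved.

**What did not go smoothly**
- **First tip:** the shaft sat too high in the fingers to lay down without a drop, so I stood the dolly back up and re-gripped nearer its tail. The tail still settled about 2 mm when I released it on the bench.
- **Pressing in:** the head-side clip snapped first, and pressing slid the dolly about 6 mm along its seat. I pushed it back by the tail, and it ended about 2 mm from ideal.

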